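Pack hexagonal tiles in the sloping rack

ROBOT

A 6-joint arm with a two-finger parallel gripper is mounted at the origin on the work surface. World frame = base frame: x ahead of the robot, y to its left, z up, the work surface at z = 0. Lengths are in m, angles in rad, forces in N, time in s.
With the tool pointing down it reaches from about 0.4 to 0.925 m from the base axis. Payload 3.4 kg.
Tool frame: the origin (TCP) lies between the finger pads; the fingertips stand 8 mm ahead of it and the grasp point (between the pads) lies 11 mm behind it; x points along the fingers, y is the direction in which the jaws open and shut, and the axes are right-handed (so a half turn about x gives the same grasp; the last joint's range is limited). The gripper opens to 85 mm and grips with 20 to 120 N. Pads are 22 mm wide; open, the fingers measure 114 mm over their backs; the gripper's body (76 mm by 85 mm) begins 54 mm behind the grasp point. The pads swing forward as they close: fully open they stand 13 mm farther back than shut.
Start: joints at [-1.177, 0.307, 1.506, -0, 1.328, -0.073], TCP at [0.259, -0.513, 0.239] pointing down, gripper open.
Joint ranges: [-3.12, 3.12], [-1.05, 2.28], [0.14, 2.33], [-1.42, 4.57], [0.1, 2.73], [-2.68, 2.68]. Speed limits (rad/s): [2.57, 2.57, 3.14, 3.14, 3.14, 3.14].

INTERFACE

Orientations are given as a rotation vector (axis times angle).
In Python, from station import read_state, camera, camera_info, finish_job, boxes_of, trace gives the robot as it stands.
- The arm moves only by the tool carry_out, never from a script. Its argument "steps" is a list of rows, each an object with "offset": the shift along the tool's x, y, z in m, a list of three; "rotation": the turn, a rotation vector about the tool's x, y, z in degrees, a list of three; "grip": the opening, from 0 (shut) to 1 (fully open). A call has 1 to 5 rows; each row is the pose to reach, as a shift and turn from the pose commanded when the call began, along the tool's axes at that moment; what a row does not reach only later rows make up. A row lasts 1/8 s, in which the tool goes at most 62.5 mm and 10.7 degrees, less where a joint would pass 70% of its speed; a pose out of reach is approached as far as the arm can. A call with a gripper value outside its range is refused whole. The fingers move at their own pace and stop on an object; "squeeze" is the grip in N (left out, the last holds). Time passes only in rows, so rows that repeat a pose let the fingers close. It gives the time, the measured TCP pose, the force and the opening at its end, in the units of the state.
- read_state(): the state, without advancing time (a new reading comes with each control period).
- camera(name): name is "scene" or "top" or "wrist"; returns (picture, depth): 400x640x3 uint8, blue, green, red; 400x640 float32, m along the optical axis (not along the pixel's ray), 0 where there is no reading.
- camera_info(name): a dict with "intrinsics" (3x3 intrinsics, pixels), "extrinsics" (4x4, takes a point from world to camera coordinates). Camera axes: x right, y up, looking along -z (the intrinsics and any distortion apply to the point x, -y, -z); pixel columns grow to the right and rows downward; lengths in m; the calibration is good to about 2 mm. A picture is of the moment at which its call begins: read the wrist's pose just before it. camera_info takes no time and is no camera call; for the wrist camera it gives the pose at the moment of the call.
- finish_job(): hands the job in, once; it reports no verdict.
Trained networks look in the newest picture that a camera, given by its name, has taken for a name from the list of things; names that differ only in an ending like _2 or _b are one class to them, and where a whole thing is asked for, a point or a joint stands for the part that bears it (a point fixed in the world has none). Each returns a list of dicts, best first, with "score" (0 to 1); they miss things now and then, are a little off and sometimes report something else, mostly with a low value. They report only what shows in the picture. A call takes as long as a camera call.
- boxes_of(camera, thing): "position" ([row, column] in pixels, amid what is visible of it).
- trace(camera, thing): "pixels" (400x640 bool, what is visible of it) and "position" ([row, column] in pixels, amid what is visible of it).
The state is a dict: "clock": time; "joint_pos": joint angles; "qvel": joint speeds; "joint_torque": joint torques, N m; "position": TCP position; "ee_rot": TCP orientation; "wrist_force": force on the tool from outside, world axes, zero at the start; "torque": the same for the moment, N m; "width": opening from 0.0 (shut) to 1.0 (fully open).
Only numpy, scipy, OpenCV 4.12 (cv2) and the standard library are available. Lean on these libraries where they do the work, as an engineer would, in place of code of your own. Each camera call takes 0.05 s, during which the arm holds its last target.

TASK

Lay the two loose hexagonal tiles from the bench flat on the sloping rack, each nested snugly into a notch between two neighbouring tiles of the row already there, its flat faces touching both of them. Leave the row against its lip as it is, and leave everything else on the bench alone.

Things in the scene. Friction and masses are not known exactly. Their poses are not given: they have to be found in the camera images.
- tile1_c (a point): loose tile 1 of two, lying flat on the bench on the right: plain terracotta, regular hexagon 60 mm across flat faces, 69 mm across corners, 32 mm thick, 0.19 kg. The point is its centre, half-way up. z is the thickness; corners lie on its x axis, two flat faces look along +y and -y, the others every 60 degrees; the two are alike
- tile2_c (a point): loose tile 2 of two, lying flat on the bench on the right: plain terracotta, regular hexagon 60 mm across flat faces, 69 mm across corners, 32 mm thick, 0.19 kg. The point is its centre, half-way up. z is the thickness; corners lie on its x axis, two flat faces look along +y and -y, the others every 60 degrees; the two are alike
- row_a_c (a point): far left (seen from the robot) of four loose tiles already in the rack, same kind, size and axes as loose tile 1, flat faces touching in one row across the slope, corners up and down it, lower corner against the lip. The point is the tile's centre, half-way up, 16 mm off the sloping floor
- row_b_c (a point): centre left (seen from the robot) of four loose tiles already in the rack, same kind, size and axes as loose tile 1, flat faces touching in one row across the slope, corners up and down it, lower corner against the lip. The point is the tile's centre, half-way up, 16 mm off the sloping floor
- row_c_c (a point): centre right (seen from the robot) of four loose tiles already in the rack, same kind, size and axes as loose tile 1, flat faces touching in one row across the slope, corners up and down it, lower corner against the lip. The point is the tile's centre, half-way up, 16 mm off the sloping floor
- row_d_c (a point): far right (seen from the robot) of four loose tiles already in the rack, same kind, size and axes as loose tile 1, flat faces touching in one row across the slope, corners up and down it, lower corner against the lip. The point is the tile's centre, half-way up, 16 mm off the sloping floor
- tray: sloping wooden floor of the rack, rising 27 degrees away from the robot, fixed. Origin on the floor's surface at the middle of the low lip's foot, 40 mm above the bench; x up the slope, y across it to the left, z square out of the floor. Row centres: x = 35, y = 90, 30, -30, -90 mm; a tile nested between two of them: x = 87, y = 60, 0 or -60 mm, centre 16 mm off the floor
- rack: fixed wooden stand that carries the sloping floor; origin on the bench below the lip, z up. In the sloping floor's axes: floor from x = -12 to 160 mm, 133 mm to either side; lip 18 mm high at x = -12 to 0; side strips 12 mm high at y = 123 to 133 mm either side, only up to x = 55 mm; no top wall. A tile left on the floor stays or slips gently down against the row
- disc: bystander: round terracotta tile, 64 mm across, 32 mm thick; origin at the centre of its underside
- square: bystander: square terracotta tile, 58 mm sides, 32 mm thick; origin at the centre of its underside
- bowl: bystander: grey clay bowl 140 mm across, 60 mm high, on a green round bat 14 mm thick; origin under its foot
- jar: bystander: jar 70 mm across, 100 mm high, beyond the rack; origin under its foot
- mug: bystander: blue mug 80 mm across, 90 mm high, beyond the rack; origin under its foot
- brush: bystander: brush lying left of the rack; origin on its underside
- rib: bystander: flat dark wooden rib 110 x 55 x 8 mm lying on the right; origin at the centre of its underside

How it is judged:
By the outcome, as a careful person would: the job done as asked, in the order asked, and still so for the second after the job is handed in, with the robot touching nothing.
It also fails if it takes over 58 s, if anything falls off the work surface, if the arm or the gripper's body presses on something with over 40 N, if the wrist force passes 120 N, or if a joint passes its speed limit or range.

## Working session

There is one attempt and no reset: what is moved stays moved. The work goes in short steps, Python scripts to look and compute and a tool call to move; the robot and the scene stay as the last step left them, time stands still between calls to the robot, and variables do not carry over. Pictures are saved under pics/ and viewed, and the job is handed in when it is done.

Besides the shell and the picture viewer there is one more tool, called after "Call:" as name(argument=value, ...), one argument or row to a line, values as JSON. carry_out: Moves the arm, as the interface text tells. Its arguments: {"type":"object","properties":{"steps":{"type":"array","items":{"type":"object","properties":{"offset":{"type":"array","items":{"type":"number"}},"rotation":{"type":"array","items":{"type":"number"}},"grip":{"type":"number"}}}},"squeeze":{"type":"number"}},"required":["steps"]}

```bash
mkdir -p pics; ls
cat > h.py <<'E'
import numpy as np, cv2
from scipy.spatial.transform import Rotation as R
from station import *
def px2w(info,r,c,d):
    K=np.array(info["intrinsics"]);E=np.array(info["extrinsics"])
    x=(c-K[0,2])/K[0,0]*d; y=(r-K[1,2])/K[1,1]*d
    p=np.stack([x,-y,-d],-1) if np.ndim(d) else np.array([x,-y,-d])
    return (p-E[:3,3])@E[:3,:3]
def w2px(info,P):
    K=np.array(info["intrinsics"]);E=np.array(info["extrinsics"])
    q=np.asarray(P)@E[:3,:3].T+E[:3,3]
    return np.stack([K[1,1]*-q[...,1]/-q[...,2]+K[1,2], K[0,0]*q[...,0]/-q[...,2]+K[0,2]],-1)
def cloud(info,d):
    r,c=np.mgrid[:d.shape[0],:d.shape[1]]
    return px2w(info,r,c,d)
E
python3 - <<'E'
from h import *
print(read_state())
for n in ("scene","top"):
    im,d=camera(n); i=camera_info(n); cv2.imwrite(f"pics/{n}0.png",im); np.savez(f"{n}0.npz",im=im,d=d,K=i["intrinsics"],E=i["extrinsics"]); print(n,i)
E
```

```text
pics
{'clock': 0.0, 'joint_pos': array([-1.17752250e+00,  3.07564543e-01,  1.50771254e+00,  2.24867493e-05,
        1.32838501e+00, -7.34995303e-02]), 'qvel': array([-0.00020565,  0.00075776,  0.00043628,  0.00077107,  0.00048309,
        0.00183608]), 'joint_torque': array([ 3.05204936e-03, -4.57544553e+01, -2.51919830e+01,  3.77437673e-04,
        1.33500816e-02, -1.67343524e-05]), 'position': array([ 0.2584711 , -0.51284961,  0.2383711 ]), 'ee_rot': array([ 1.96208126,  0.46855532, -1.96270237]), 'wrist_force': array([-0.11400522, -0.01502067, -0.64498538]), 'torque': array([-0.01254129, -0.00247638, -0.01953969]), 'width': 1.0000408210851661}
scene {'intrinsics': array([[404.74268377,   0.        , 323.96966985],
       [  0.        , 404.74268377, 202.19189292],
       [  0.        ,   0.        ,   1.        ]]), 'extrinsics': array([[-0.52859659,  0.84885591,  0.00541268,  0.30307402],
       [-0.6836692 , -0.42949437,  0.59002628,  0.37321703],
       [ 0.50317201,  0.3081854 ,  0.8073659 , -1.7989719 ],
       [ 0.        ,  0.        ,  0.        ,  1.        ]])}
top {'intrinsics': array([[375.99207019,   0.        , 319.93541301],
       [  0.        , 375.99207019, 199.55856647],
       [  0.        ,   0.        ,   1.        ]]), 'extrinsics': array([[-0.02097141, -0.99973065, -0.00994124,  0.04082798],
       [ 0.98412286, -0.02239483,  0.17607006, -0.60430588],
       [-0.17624526, -0.00609097,  0.98432744, -1.1641479 ],
       [ 0.        ,  0.        ,  0.        ,  1.        ]])}
```

View pics/scene0.png

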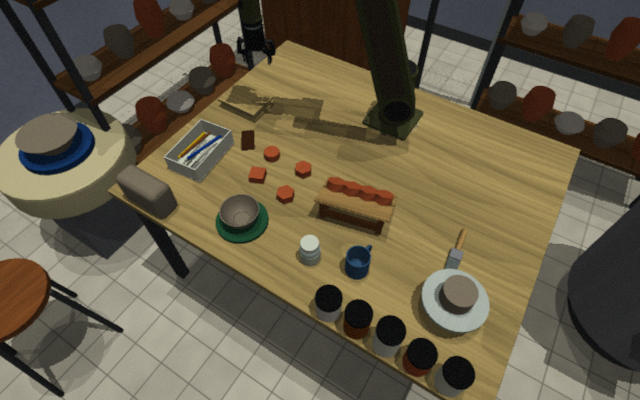

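View pics/top0.png

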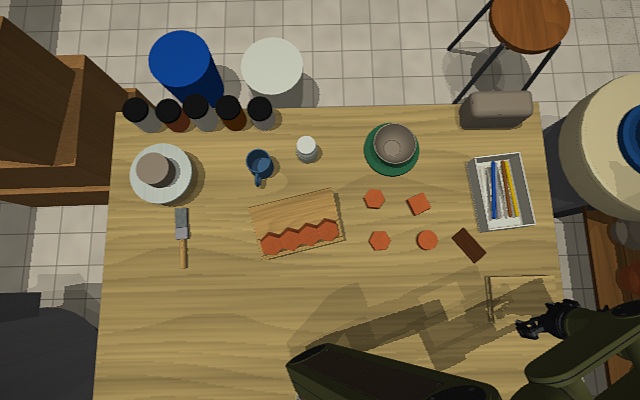

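Run:
```python
from h import *
for t in ("tile1_c","row_a_c","disc","square"):
    for b in boxes_of("top",t): print(t,b)
print(read_state()["clock"])
```

```text
tile1_c {'position': [198.0, 371.8], 'score': 0.88}
tile1_c {'position': [244.4, 467.4], 'score': 0.44}
row_a_c {'position': [243.0, 271.3], 'score': 0.69}
disc {'position': [240.1, 427.7], 'score': 0.85}
square {'position': [205.1, 416.0], 'score': 0.73}
0.3
```

The top view shows the hexagons at about (198,373) and (240,380), the disc at (240,427), the square at (204,418), and the row of four at about (240,300) at the rack's lower edge. Next I measure them with depth.

```bash
cat > m.py <<'E'
from h import *
z=np.load("top0.npz"); im,d=z["im"],z["d"]; info=dict(intrinsics=z["K"],extrinsics=z["E"])
hsv=cv2.cvtColor(im,cv2.COLOR_BGR2HSV)
P=cloud(info,d)
print("table z", np.median(P[260:300,380:460,2]), P[300,200])
m=((hsv[...,0]<9)&(hsv[...,1]>140)&(hsv[...,2]>90)).astype(np.uint8)
n,l,s,c=cv2.connectedComponentsWithStats(m)
for k in range(1,n):
    if s[k,4]<100 or not(180<c[k,1]<260 and 240<c[k,0]<450): continue
    q=P[l==k]; zt=np.percentile(q[:,2],70)
    t=q[np.abs(q[:,2]-zt)<.006]
    (cx,cy),rad=cv2.minEnclosingCircle(t[:,:2].astype(np.float32))
    print(c[k],s[k,4],"zt",zt,"mean",t.mean(0).round(4),"enc",cx,cy,rad)
    ang=np.arctan2(t[:,1]-cy,t[:,0]-cx)
# hexagon fit on top mask via subpixel: area overlap
big=cv2.resize(im[180:270,240:450],None,fx=3.8,fy=3.8,interpolation=cv2.INTER_CUBIC); cv2.imwrite("pics/crop0.png",big)
# floor plane of rack
rr=P[195:225,262:330].reshape(-1,3); 
A=np.c_[rr[:,:2],np.ones(len(rr))]; co,*_=np.linalg.lstsq(A,rr[:,2],rcond=None)
res=A@co-rr[:,2]; k=np.abs(res)<.006; co,*_=np.linalg.lstsq(A[k],rr[k,2],rcond=None)
print("floor",co,k.mean(),"slope",np.degrees(np.arctan(np.hypot(*co[:2]))),"yaw",np.degrees(np.arctan2(co[1],co[0])), np.std(A[k]@co-rr[k,2]))
E
python3 m.py
```

```text
table z 0.0004492267285716138 [0.29318801 0.42253575 0.00279603]
floor [0.08251569 0.03752207 0.04115913] 0.10735294117647058 slope 5.179493004742239 yaw 24.452549635979796 0.0018201883550853105
```

View pics/crop0.png

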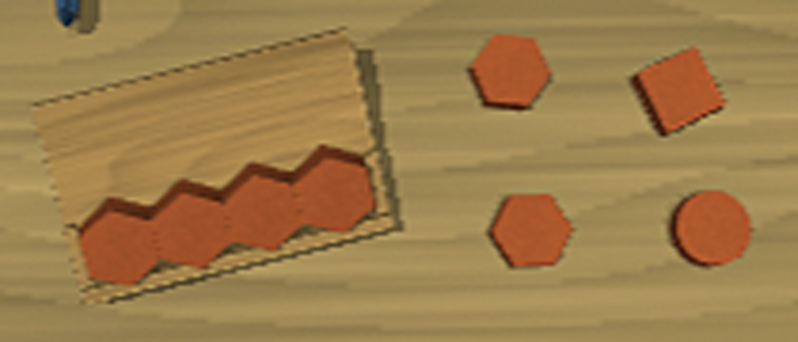

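Run:
```python
from h import *
z=np.load("top0.npz"); im,d=z["im"],z["d"]; info=dict(intrinsics=z["K"],extrinsics=z["E"])
hsv=cv2.cvtColor(im,cv2.COLOR_BGR2HSV);P=cloud(info,d)
for p in ((198,373),(240,380),(240,300),(210,290),(205,310),(250,350)): print(p,hsv[p],d[p],P[p].round(4))
print(P[200:240:5,300,:].round(3)); print((d==0).mean())
```

```text
(198, 373) [ 10 188 171] 1.2394267 [ 0.6102 -0.1472  0.0319]
(240, 380) [ 10 189 170] 1.2166574 [ 0.472  -0.1638  0.0301]
(240, 300) [ 10 191 160] 1.1708572 [0.4741 0.0922 0.0786]
(210, 290) [ 19 138 165] 1.1703417 [0.5666 0.1212 0.0959]
(205, 310) [ 19 139 163] 1.1753416 [0.5815 0.0588 0.0931]
(250, 350) [ 21 116 173] 1.240483 [ 0.4432 -0.0677  0.0014]
[[0.596 0.089 0.104]
 [0.582 0.09  0.097]
 [0.566 0.09  0.094]
 [0.552 0.091 0.081]
 [0.537 0.092 0.074]
 [0.522 0.092 0.069]
 [0.504 0.091 0.093]
 [0.489 0.091 0.091]]
0.00408203125
```

```bash
cat >> h.py <<'E'
from scipy.optimize import minimize
HEX=np.array([[np.cos(a),np.sin(a)] for a in np.radians(np.arange(0,360,60))])*0.030/np.cos(np.pi/6)
def top_mask(im,vmin=None):
    hsv=cv2.cvtColor(im,cv2.COLOR_BGR2HSV)
    red=((hsv[...,0]<14)|(hsv[...,0]>172))&(hsv[...,1]>150)
    return red,hsv[...,2]
def tray_T(x0,y0,psi,z0=0.04,slope=27):
    Rm=(R.from_euler('z',psi)*R.from_euler('y',-np.radians(slope))).as_matrix()
    return Rm,np.array([x0,y0,z0])
def fit_polys(info,bright,polyfun,p0,scale,S=8,pad=12):
    # maximise mean brightness-mask IoU; bright = float image 0..1
    def polys(p): return [w2px(info,q) for q in polyfun(p)]
    a=np.concatenate(polys(p0)); r0,c0=np.floor(a.min(0)-pad).astype(int); r1,c1=np.ceil(a.max(0)+pad).astype(int)
    r0=max(r0,0);c0=max(c0,0)
    sub=cv2.resize(bright[r0:r1,c0:c1].astype(np.float32),None,fx=S,fy=S,interpolation=cv2.INTER_LINEAR)
    def cost(u):
        m=np.zeros(sub.shape,np.uint8)
        for q in polys(p0+u*scale):
            pts=np.stack([(q[:,1]-c0+.5)*S-.5,(q[:,0]-r0+.5)*S-.5],-1)
            cv2.fillPoly(m,[np.round(pts*16).astype(np.int32)],1,shift=4)
        return np.abs(m-sub).mean()/sub.mean()
    best=None
    n=len(p0)
    for sx in (np.eye(n),-np.eye(n),2*np.eye(n)):
        s=minimize(cost,np.zeros(n) if best is None else best.x,method="Nelder-Mead",options=dict(initial_simplex=np.vstack([np.zeros(n),sx*1.0])+(0 if best is None else best.x),xatol=.01,fatol=1e-5,maxiter=600))
        if best is None or s.fun<best.fun: best=s
    return p0+best.x*scale,best.fun
E
cat > m.py <<'E'
from h import *
z=np.load("top0.npz"); im,d=z["im"],z["d"]; info=dict(intrinsics=z["K"],extrinsics=z["E"])
red,V=top_mask(im); P=cloud(info,d)
b=(red&(V>128)).astype(np.float32)
cv2.imwrite("pics/mask0.png",cv2.resize((b*255).astype(np.uint8)[180:270,240:450],None,fx=3.8,fy=3.8))
def loose(p): return [np.c_[p[:2]+HEX@R.from_euler('z',p[2]).as_matrix()[:2,:2].T,np.full(6,.032)]]
for c0 in ((.61,-.147),(.472,-.164)):
    f=min((fit_polys(info,b,loose,np.array([*c0,a]),np.array([.006,.006,.15])) for a in np.radians((-15,0,15,30))),key=lambda t:t[1])
    p=f[0]; print("loose",p[:2].round(4),"ang",np.degrees(p[2])%60,"cost",f[1])
def row(p):
    Rm,t=tray_T(*p)
    H=np.c_[HEX,np.zeros(6)]
    return [(H+[.035,y,.032])@Rm.T+t for y in (.09,.03,-.03,-.09)]
rr=P[195:225,262:330].reshape(-1,3); rr=rr[np.isfinite(rr).all(1)&(rr[:,2]>.04)&(rr[:,2]<.13)]
for _ in range(6):
    A=np.c_[rr[:,:2],np.ones(len(rr))]; co=np.linalg.lstsq(A,rr[:,2],rcond=None)[0]
    k=np.abs(A@co-rr[:,2]); rr=rr[k<max(.004,1.8*np.median(k))]
print("plane",co,len(rr),"slope",np.degrees(np.arctan(np.hypot(*co[:2]))),"yaw",np.degrees(np.arctan2(co[1],co[0])),k.std())
f=min((fit_polys(info,b,row,np.array([.46,.08,a]),np.array([.01,.01,.08])) for a in np.radians((0,8,15,-10))),key=lambda t:t[1])
p=f[0];print("tray",p[:2],"yaw",np.degrees(p[2]),f[1])
Rm,t=tray_T(*p); o=(np.array([[.1,0,0],[.1,.06,0],[.1,-.06,0]])@Rm.T+t)
print("plane check dz", [float(co@[q[0],q[1],1]-q[2]) for q in o])
for y in (60,0,-60): print(y,(Rm@[.087,y/1000,.016]+t).round(4))
vis=cv2.resize(im,None,fx=4,fy=4,interpolation=cv2.INTER_CUBIC)
C=np.c_[HEX,np.zeros(6)]
out=[( C+[.087,y,.032])@Rm.T+t for y in (.06,0,-.06)]+row(p)+[np.array([[-.012,.133,0],[.16,.133,0],[.16,-.133,0],[-.012,-.133,0]])@Rm.T+t]
for q in out:
    q=w2px(info,q); cv2.polylines(vis,[np.round(((q[:,::-1]+.5)*4-.5)*16).astype(np.int32)],True,(255,255,0),1,shift=4)
cv2.imwrite("pics/fit0.png",vis[720:1080,960:1750])
E
python3 m.py
```

```text
loose [ 0.6109 -0.151 ] ang 21.91521554879966 cost 0.07353740185499191
loose [ 0.4718 -0.1622] ang 30.076752518743493 cost 0.0660831406712532
plane [ 0.4657084   0.10153315 -0.1813641 ] 1396 slope 25.484708936939366 yaw 12.299095670590347 0.0009509606345788563
tray [0.46350935 0.0901676 ] yaw 12.622020570693207 0.05477242171764374
plane check dz [0.0007210142669420855, 0.0005598289015755625, 0.0008821996323087195]
60 [0.519  0.1641 0.0938]
0 [0.5321 0.1055 0.0938]
-60 [0.5452 0.047  0.0938]
```

View pics/fit0.png

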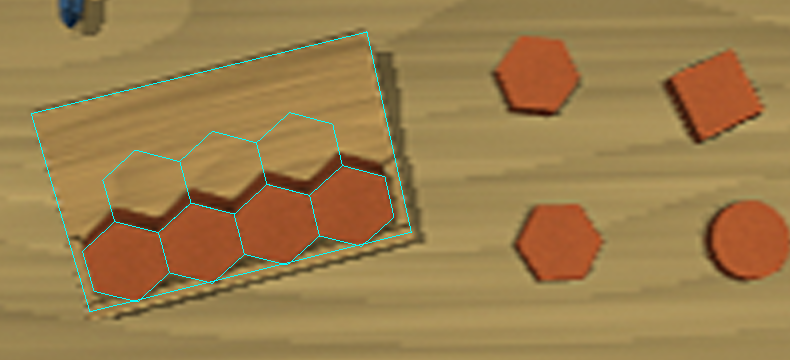

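View pics/mask0.png

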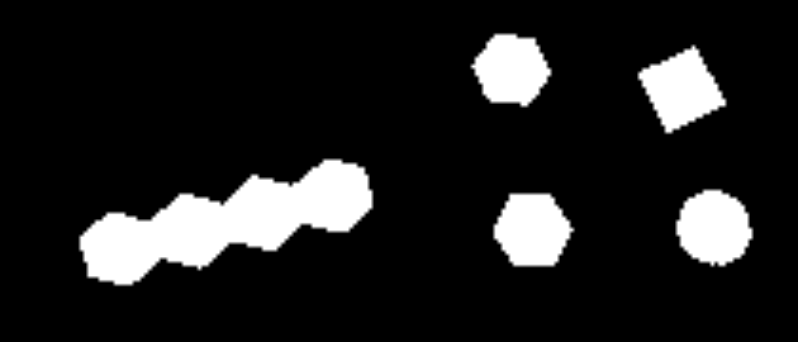

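```bash
cat >> h.py <<'E'
def down(jaw_deg):  # tool x down, y along jaw angle
    x=np.array([0,0,-1.]);y=np.array([np.cos(np.radians(jaw_deg)),np.sin(np.radians(jaw_deg)),0]);return np.stack([x,y,np.cross(x,y)],1)
def plan(p,Rt,flip=True,s=None):
    s=s or read_state(); Rc=R.from_rotvec(s["ee_rot"]).as_matrix()
    out=[]
    for f in ((0,180) if flip else (0,)):
        Rf=Rt@R.from_euler('x',f,degrees=True).as_matrix()
        out.append((np.degrees(R.from_matrix(Rc.T@Rf).as_rotvec()),f))
    out.sort(key=lambda t:np.linalg.norm(t[0]))
    off=Rc.T@(np.asarray(p)-s["position"])
    print("offset mm",(off*1e3).round(1),"rot",out[0][0].round(2),"| alt",out[-1][0].round(1),"pos",s["position"].round(4),"clk",s["clock"],"F",s["wrist_force"].round(2),"w",round(s["width"],3))
    return off,out[0][0]
E
python3 - <<'E'
from h import *
s=read_state(); print(R.from_rotvec(s["ee_rot"]).as_matrix().round(3))
i=camera_info("wrist"); E=np.array(i["extrinsics"]); cp=-E[:3,:3].T@E[:3,3]; Rc=R.from_rotvec(s["ee_rot"]).as_matrix()
print("cam in tool",(Rc.T@(cp-s["position"])).round(4)); print("cam axes in tool",(Rc.T@E[:3,:3].T).round(3)); print(i["intrinsics"])
plan([.472,-.162,.20],down(120.1)); plan([.472,-.162,.20],down(60.1));plan([.472,-.162,.20],down(0.1))
E
```

```text
[[-0.     0.45  -0.893]
 [ 0.001 -0.893 -0.45 ]
 [-1.    -0.001 -0.   ]]
cam in tool [-0.1355 -0.0011 -0.0832]
cam axes in tool [[-0.001  0.326 -0.945]
 [ 1.    -0.    -0.001]
 [-0.001 -0.945 -0.326]]
[[354.43607975   0.         320.336452  ]
 [  0.         354.43607975 196.34311942]
 [  0.           0.           1.        ]]
offset mm [  39.1 -217.7 -348.6] rot [-3.35 -0.    0.04] | alt [1.766e+02 1.000e-01 0.000e+00] pos [ 0.2587 -0.5133  0.239 ] clk 0.3 F [0.56 0.64 0.18] w 1.002
offset mm [  39.1 -217.7 -348.6] rot [5.665e+01 2.000e-02 4.000e-02] | alt [-123.4   -0.     0. ] pos [ 0.2587 -0.5133  0.239 ] clk 0.3 F [0.56 0.64 0.18] w 1.002
offset mm [  39.1 -217.7 -348.6] rot [-6.335e+01 -3.000e-02  4.000e-02] | alt [116.6   0.    0. ] pos [ 0.2587 -0.5133  0.239 ] clk 0.3 F [0.56 0.64 0.18] w 1.002
```

Call:
carry_out(
  steps=[
    {"offset":[0.039,-0.218,-0.349],"rotation":[-3.3,0,0],"grip":1},
    {"offset":[0.039,-0.218,-0.349],"rotation":[-3.3,0,0],"grip":1},
    {"offset":[0.039,-0.218,-0.349],"rotation":[-3.3,0,0],"grip":1},
    {"offset":[0.039,-0.218,-0.349],"rotation":[-3.3,0,0],"grip":1},
    {"offset":[0.039,-0.218,-0.349],"rotation":[-3.3,0,0],"grip":1},
  ],
)

```text
clock: 0.92
position: [0.4211, -0.246, 0.2099]
ee_rot: [1.927, 0.516, -1.926]
wrist_force: [1.2, -0.7, 0.0]
width: 0.996
```

Call:
carry_out(
  steps=[
    {"offset":[0,0,0],"rotation":[0,0,0],"grip":1},
    {"offset":[0,0,0],"rotation":[0,0,0],"grip":1},
  ],
)

```text
clock: 1.18
position: [0.4203, -0.2477, 0.2099]
ee_rot: [1.925, 0.518, -1.926]
wrist_force: [0.5, -0.6, -0.1]
width: 0.996
```

Run:
```python
from h import *
plan([.472,-.162,.20],down(120.1))
```

```text
offset mm [  9.8 -48.1 -87.7] rot [ 0.04  0.03 -0.03] | alt [-1.8e+02  1.0e-01  0.0e+00] pos [ 0.4203 -0.2477  0.2099] clk 1.175 F [ 0.47 -0.63 -0.06] w 0.996
```

Call:
carry_out(
  steps=[
    {"offset":[0.01,-0.048,-0.088],"rotation":[0,0,0],"grip":1},
    {"offset":[0.01,-0.048,-0.088],"rotation":[0,0,0],"grip":1},
    {"offset":[0.01,-0.048,-0.088],"rotation":[0,0,0],"grip":1},
    {"offset":[0.01,-0.048,-0.088],"rotation":[0,0,0],"grip":1},
  ],
)

```text
clock: 1.68
position: [0.4719, -0.1637, 0.1999]
ee_rot: [1.926, 0.515, -1.928]
wrist_force: [0.3, 0.2, -0.6]
width: 1.0
```

Run:
```python
from h import *
i=camera_info("wrist"); im,d=camera("wrist"); cv2.imwrite("pics/w1.png",im); np.savez("w1.npz",im=im,d=d,K=i["intrinsics"],E=i["extrinsics"])
print(w2px(i,np.array([[.472,-.162,.032],[.611,-.151,.032]])), read_state()["position"])
```

```text
[[172.20270487 319.64178967]
 [ 13.78905231 397.52783615]] [ 0.47178345 -0.16376189  0.19996259]
```

View pics/w1.png

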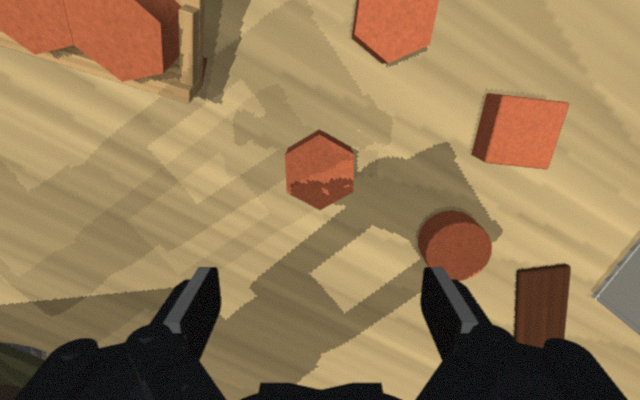

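```bash
cat >> h.py <<'E'
def prism_fit(info,im,c0,angs,h=.032):
    red,V=top_mask(im); n,l=cv2.connectedComponents(red.astype(np.uint8))
    q=w2px(info,np.array([*c0,h])).round().astype(int)
    b=(l==l[q[0],q[1]]).astype(np.float32)
    def hull(p):
        xy=p[:2]+HEX@R.from_euler('z',p[2]).as_matrix()[:2,:2].T
        w=np.vstack([np.c_[xy,np.full(6,h)],np.c_[xy,np.zeros(6)]]); 
        px=w2px(info,w).astype(np.float32); k=cv2.convexHull(px,returnPoints=False).ravel(); return [w[k]]
    return min((fit_polys(info,b,hull,np.array([*c0,np.radians(a)]),np.array([.006,.006,.15]),S=4) for a in angs),key=lambda t:t[1])
E
python3 - <<'E'
from h import *
z=np.load("w1.npz"); info=dict(intrinsics=z["K"],extrinsics=z["E"]); im=z["im"]
f=prism_fit(info,im,(.472,-.162),(20,30,40)); print(f[0][:2],np.degrees(f[0][2]),f[1])
P=cloud(info,z["d"]); print(P[160:185:8,320].round(4), P[250,320])
z=np.load("top0.npz"); info=dict(intrinsics=z["K"],extrinsics=z["E"]); im=z["im"]
for c in ((.472,-.162),(.611,-.151)):
  f=prism_fit(info,im,c,(20,30)); print("top",f[0][:2],np.degrees(f[0][2]),f[1])
E
```

```text
[ 0.47058961 -0.16246676] 30.140644376054624 0.055849216878414154
[[ 0.4819 -0.1567  0.0327]
 [ 0.4756 -0.1603  0.0326]
 [ 0.4689 -0.1642  0.0308]
 [ 0.463  -0.1675  0.0333]] [ 3.91008600e-01 -2.09097013e-01 -2.50723677e-05]
top [ 0.47244264 -0.16259577] 29.14730285198753 0.07348785549402237
top [ 0.61117941 -0.1514069 ] 20.95121101897311 0.07691293209791183
```

Run:
```python
from h import *
plan([.471,-.1625,.013],down(120.1))
```

```text
offset mm [ 1.87e+02 -1.60e+00 -1.00e-01] rot [-0.17  0.03 -0.04] | alt [ 1.798e+02 -1.000e-01 -0.000e+00] pos [ 0.4718 -0.1638  0.2   ] clk 1.725 F [-0.57 -0.83 -0.73] w 1.001
```

Call:
carry_out(
  steps=[
    {"offset":[0.06,-0.0015,0],"rotation":[0,0,0],"grip":1},
    {"offset":[0.12,-0.0015,0],"rotation":[0,0,0],"grip":1},
    {"offset":[0.16,-0.0015,0],"rotation":[0,0,0],"grip":1},
    {"offset":[0.18,-0.0015,0],"rotation":[0,0,0],"grip":1},
    {"offset":[0.187,-0.0015,0],"rotation":[0,0,0],"grip":1},
  ],
)

```text
clock: 2.35
position: [0.4704, -0.1618, 0.0117]
ee_rot: [1.926, 0.516, -1.93]
wrist_force: [-0.0, -0.4, -0.9]
width: 1.003
```

Call:
carry_out(
  steps=[
    {"offset":[0,0,0],"rotation":[0,0,0],"grip":0.5},
    {"offset":[0,0,0],"rotation":[0,0,0],"grip":0.5},
    {"offset":[0,0,0],"rotation":[0,0,0],"grip":0.5},
    {"offset":[0,0,0],"rotation":[0,0,0],"grip":0.5},
  ],
  squeeze=30,
)

```text
clock: 2.85
position: [0.4722, -0.1612, 0.0138]
ee_rot: [1.927, 0.515, -1.924]
wrist_force: [-1.1, -1.4, 6.2]
width: 0.695
```

Call:
carry_out(
  steps=[
    {"offset":[-0.01,0,0],"rotation":[0,0,0],"grip":0.5},
    {"offset":[-0.06,0,0],"rotation":[0,0,0],"grip":0.5},
    {"offset":[-0.12,0,0],"rotation":[0,0,0],"grip":0.5},
    {"offset":[-0.16,0,0],"rotation":[0,0,0],"grip":0.5},
    {"offset":[-0.16,0,0],"rotation":[0,0,0],"grip":0.5},
  ],
)

```text
clock: 3.48
position: [0.4739, -0.1613, 0.1766]
ee_rot: [1.931, 0.512, -1.918]
wrist_force: [1.0, 0.2, -3.8]
width: 0.698
```

Run:
```python
from h import *
i=camera_info("wrist"); im,d=camera("wrist"); cv2.imwrite("pics/w2.png",im); np.savez("w2.npz",im=im,d=d,K=i["intrinsics"],E=i["extrinsics"],s=read_state()["position"],r=read_state()["ee_rot"])
print(read_state())
```

```text
{'clock': 3.525, 'joint_pos': array([-4.12826660e-01,  2.62364561e-01,  1.75700103e+00,  2.52748579e-04,
        1.11886397e+00,  6.33189428e-01]), 'qvel': array([-0.00139736,  0.04158775,  0.0560167 , -0.00228776, -0.00594302,
        0.00166092]), 'joint_torque': array([ 9.58241697e-03, -4.24585283e+01, -2.39657199e+01,  4.70573534e-03,
       -4.76920442e-02, -3.17989134e-04]), 'position': array([ 0.47214555, -0.16063735,  0.17431201]), 'ee_rot': array([ 1.9282577 ,  0.51512321, -1.92274036]), 'wrist_force': array([ 0.07269643,  1.22168268, -2.56183385]), 'torque': array([-0.07169706,  0.03853016,  0.0003    ]), 'width': 0.6981424577048573}
```

View pics/w2.png

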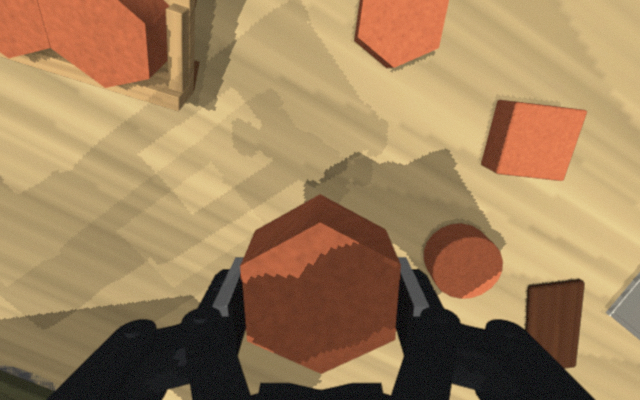

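```bash
cat >> h.py <<'E'
def held_fit(name):
    z=np.load(name+".npz"); info=dict(intrinsics=z["K"],extrinsics=z["E"]); im=z["im"]
    Rt=R.from_rotvec(z["r"]).as_matrix(); t=z["s"]
    red,V=top_mask(im); n,l=cv2.connectedComponents(red.astype(np.uint8))
    q=w2px(info,Rt@np.array([-.018,0,0])+t).round().astype(int)
    b=(l==l[q[0],q[1]]).astype(np.float32)
    H=np.stack([HEX[:,1]*0,HEX[:,1],HEX[:,0]],1) # corners along z, flats +-y
    def hull(p):
        h=H@R.from_euler('x',p[3]).as_matrix().T
        w=np.vstack([h+[.016,0,0],h-[.016,0,0]])+p[:3]
        w=w@Rt.T+t; px=w2px(info,w).astype(np.float32); k=cv2.convexHull(px,returnPoints=False).ravel(); return [w[k]]
    f=fit_polys(info,b,hull,np.array([-.002,0,0,0]),np.array([.004,.003,.004,.05]),S=3)
    d=z["d"]; P=(cloud(info,d)-t)@Rt; sel=b>0
    top=P[sel]; top=top[(np.abs(top[:,1])<.02)&(top[:,2]<.02)&(top[:,2]>-.015)]
    print("held in tool mm",(f[0][:3]*1e3).round(2),"deg",np.degrees(f[0][3]).round(2),"cost",f[1],"top x by depth mm",np.median(top[:,0])*1e3)
    q=w2px(info,hull(f[0])[0]); v=im.copy(); cv2.polylines(v,[np.round(q[:,::-1]*16).astype(np.int32)],True,(255,255,0),1,shift=4); cv2.imwrite(f"pics/{name}_fit.png",v)
    return f[0]
E
python3 -c "
from h import *
held_fit('w2')"
```

```text
held in tool mm [-3.33  0.39  1.43] deg -0.39 cost 0.03394823148846626 top x by depth mm -21.202919989141332
```

View pics/w2_fit.png

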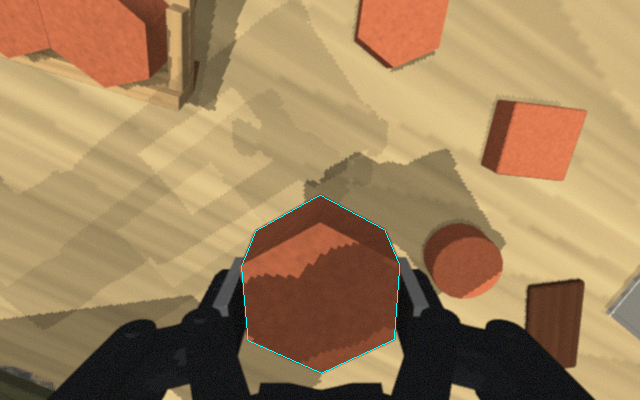

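```bash
cat >> h.py <<'E'
TRAY=np.array([.4635,.0902,np.radians(12.62)])
def place_pose(tc,held,tray=None):
    Rm,t=tray_T(*(TRAY if tray is None else tray))
    Rt=np.stack([-Rm[:,2],Rm[:,1],Rm[:,0]],1)
    return Rm@np.asarray(tc)+t-Rt@np.asarray(held),Rt
E
python3 - <<'E'
from h import *
p,Rt=place_pose([.12,.06,.09],[-.0028,.0002,.0013]); print(p); 
plan([*p[:2],.26],down(102.6))
E
```

```text
[0.51501043 0.16301333 0.17158444]
offset mm [ -85.9 -258.4 -199.4] rot [17.46 -0.15 -0.13] | alt [-162.5    0.2   -0.2] pos [ 0.4721 -0.1606  0.1743] clk 3.525 F [ 0.07  1.22 -2.56] w 0.698
```

Call:
carry_out(
  steps=[
    {"offset":[-0.086,-0.258,-0.199],"rotation":[-162,0,0],"grip":0.5},
    {"offset":[-0.086,-0.258,-0.199],"rotation":[-162,0,0],"grip":0.5},
    {"offset":[-0.086,-0.258,-0.199],"rotation":[-162,0,0],"grip":0.5},
    {"offset":[-0.086,-0.258,-0.199],"rotation":[-162,0,0],"grip":0.5},
    {"offset":[-0.086,-0.258,-0.199],"rotation":[-162,0,0],"grip":0.5},
  ],
)

```text
clock: 4.15
position: [0.5099, 0.1406, 0.2505]
ee_rot: [1.281, 1.162, -1.289]
wrist_force: [0.2, 0.2, -2.0]
width: 0.695
```

Run:
```python
from h import *
p,Rt=place_pose([.12,.06,.09],[-.0028,.0002,.0013]); print(read_state()["joint_pos"])
plan([*p[:2],.26],down(102.6))
```

```text
[ 1.89192657e-01  2.36414336e-01  1.57957056e+00 -7.88655172e-05
  1.33064105e+00  2.91742077e-01]
offset mm [ -9.6   2.8 -22.8] rot [71.53  0.25  0.18] | alt [-108.5   -0.2    0.3] pos [0.5099 0.1406 0.2505] clk 4.15 F [ 0.18  0.23 -2.01] w 0.695
```

Call:
carry_out(
  steps=[
    {"offset":[-0.01,0.003,-0.023],"rotation":[-108.5,0,0],"grip":0.5},
    {"offset":[-0.01,0.003,-0.023],"rotation":[-108.5,0,0],"grip":0.5},
    {"offset":[-0.01,0.003,-0.023],"rotation":[-108.5,0,0],"grip":0.5},
    {"offset":[-0.01,0.003,-0.023],"rotation":[-108.5,0,0],"grip":0.5},
    {"offset":[-0.01,0.003,-0.023],"rotation":[-108.5,0,0],"grip":0.5},
  ],
)

```text
clock: 4.78
position: [0.5152, 0.1612, 0.2596]
ee_rot: [0.573, 1.498, -0.578]
wrist_force: [0.2, -0.6, -3.3]
width: 0.692
```

Run:
```python
from h import *
p,Rt=place_pose([.12,.06,.09],[-.0028,.0002,.0013]); print(read_state()["joint_pos"])
plan(p,Rt,False)
```

```text
[ 2.24917735e-01  2.45637915e-01  1.54272176e+00  2.00375414e-04
  1.35929184e+00 -6.10283819e-01]
offset mm [88.   1.6 -1. ] rot [-53.7  -25.22  13.05] | alt [-53.7 -25.2  13.1] pos [0.5152 0.1612 0.2596] clk 4.775 F [ 0.16 -0.62 -3.32] w 0.692
```

Call:
carry_out(
  steps=[
    {"offset":[0.06,0.0015,-0.001],"rotation":[-53.7,-25.2,13.0],"grip":0.5},
    {"offset":[0.06,0.0015,-0.001],"rotation":[-53.7,-25.2,13.0],"grip":0.5},
    {"offset":[0.06,0.0015,-0.001],"rotation":[-53.7,-25.2,13.0],"grip":0.5},
    {"offset":[0.06,0.0015,-0.001],"rotation":[-53.7,-25.2,13.0],"grip":0.5},
    {"offset":[0.06,0.0015,-0.001],"rotation":[-53.7,-25.2,13.0],"grip":0.5},
  ],
)

```text
clock: 5.4
position: [0.5147, 0.163, 0.1995]
ee_rot: [-0.046, 1.15, 0.11]
wrist_force: [0.3, 1.0, -2.3]
width: 0.694
```

Run:
```python
from h import *
p,Rt=place_pose([.12,.06,.09],[-.0028,.0002,.0013]); print(read_state()["joint_pos"])
plan(p,Rt,False)
```

```text
[ 0.25583758  0.13106246  1.96110042 -0.06867873  0.63106496 -1.37452206]
offset mm [ 25.6  -0.6 -11.1] rot [-6.17 -2.82  1.64] | alt [-6.2 -2.8  1.6] pos [0.5147 0.163  0.1995] clk 5.4 F [ 0.28  1.02 -2.33] w 0.694
```

Call:
carry_out(
  steps=[
    {"offset":[0.01,-0.0005,-0.011],"rotation":[-6.2,-2.8,1.6],"grip":0.5},
    {"offset":[0.01,-0.0005,-0.011],"rotation":[-6.2,-2.8,1.6],"grip":0.5},
    {"offset":[0.01,-0.0005,-0.011],"rotation":[-6.2,-2.8,1.6],"grip":0.5},
    {"offset":[0.01,-0.0005,-0.011],"rotation":[-6.2,-2.8,1.6],"grip":0.5},
  ],
)

```text
clock: 5.9
position: [0.5128, 0.1628, 0.1895]
ee_rot: [-0.116, 1.091, 0.192]
wrist_force: [-0.9, 0.4, -2.5]
width: 0.697
```

```bash
cat >> h.py <<'E'
def wshot(name):
    s=read_state(); i=camera_info("wrist"); im,d=camera("wrist"); cv2.imwrite(f"pics/{name}.png",im)
    np.savez(name+".npz",im=im,d=d,K=i["intrinsics"],E=i["extrinsics"],s=s["position"],r=s["ee_rot"]); return s
E
python3 - <<'E'
from h import *
p,Rt=place_pose([.12,.06,.09],[-.0028,.0002,.0013])
wshot("w3");held_fit("w3")
plan(p,Rt,False)
E
```

```text
held in tool mm [-2.85  0.8   0.43] deg -0.15 cost 0.05919802561402321 top x by depth mm -19.699704514739096
offset mm [17.  -0.3 -6.2] rot [-0.35  0.26  0.11] | alt [-0.4  0.3  0.1] pos [0.5128 0.1628 0.1896] clk 5.95 F [ 0.2   0.34 -2.28] w 0.697
```

View pics/w3.png

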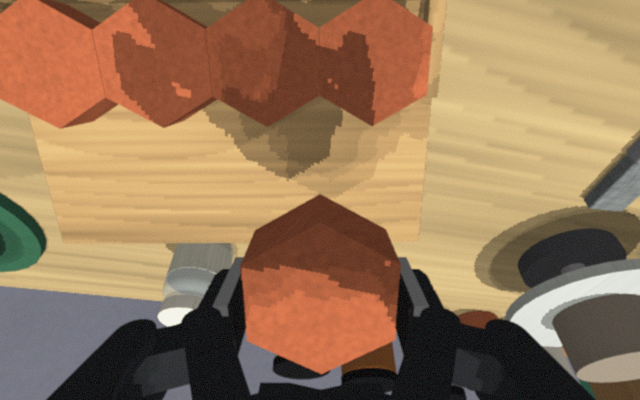

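```bash
cat >> h.py <<'E'
def row_fit(name,extra=0):
    z=np.load(name+".npz"); info=dict(intrinsics=z["K"],extrinsics=z["E"]); im=z["im"]
    red,V=top_mask(im); n,l=cv2.connectedComponents(red.astype(np.uint8))
    Rm,t=tray_T(*TRAY); 
    b=np.zeros(red.shape,np.float32)
    for y in (.09,.03,-.03,-.09):
        q=w2px(info,Rm@[.035,y,.032]+t).round().astype(int)
        if 0<=q[0]<400 and 0<=q[1]<640 and l[q[0],q[1]]: b[l==l[q[0],q[1]]]=1
    H=np.c_[HEX,np.zeros(6)]
    def polys(p):
        Rm,t=tray_T(*p); o=[]
        for y in (.09,.03,-.03,-.09):
            w=np.vstack([H+[.035,y,.032],H+[.035,y,0]])@Rm.T+t
            px=w2px(info,w).astype(np.float32); k=cv2.convexHull(px,returnPoints=False).ravel(); o.append(w[k])
        return o
    f=fit_polys(info,b,polys,TRAY.copy(),np.array([.004,.004,.03]),S=3)
    print("tray",f[0][:2].round(4),np.degrees(f[0][2]).round(2),"cost",f[1])
    v=im.copy(); Rm,t=tray_T(*f[0])
    for w in polys(f[0])+[(H+[.087,.06,.032])@Rm.T+t,(H+[.087,-.06,.032])@Rm.T+t]:
        q=w2px(info,w); cv2.polylines(v,[np.round(q[:,::-1]*16).astype(np.int32)],True,(255,255,0),1,shift=4)
    cv2.imwrite(f"pics/{name}_row.png",v)
    return f[0]
E
python3 - <<'E'
from h import *
row_fit("w3")
z=np.load("w3.npz"); info=dict(intrinsics=z["K"],extrinsics=z["E"]); P=cloud(info,z["d"]); Rm,t=tray_T(*TRAY)
Q=(P-t)@Rm
print("floor h", np.median(Q[130:180,80:200,2])*1e3, np.median(Q[200:235,100:230,2])*1e3,"tile top",np.median(Q[40:90,140:180,2])*1e3,np.median(Q[40:90,350:400,2])*1e3)
E
```

```text
tray [0.4624 0.09  ] 12.69 cost 0.02091788314282894
floor h 1.4564434802988266 1.551385667569389 tile top 33.418785743017885 33.50715594656461
```

View pics/w3_row.png

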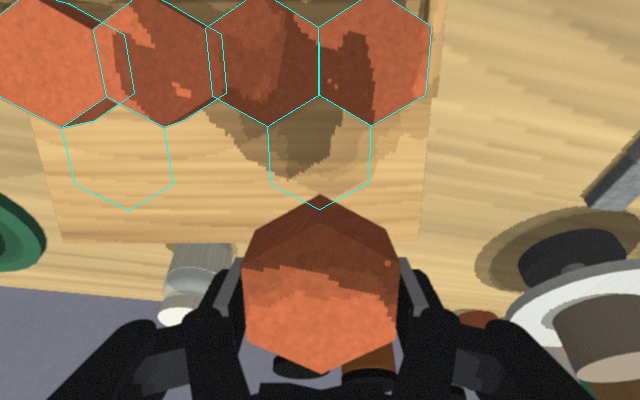

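```bash
cat >> h.py <<'E'
TRAY=np.array([.4624,.0900,np.radians(12.69)])
HELD=[-.0028,.0006,.0006]
E
python3 - <<'E'
from h import *
plan(*place_pose([.094,.06,.040],HELD),False)
E
```

```text
offset mm [ 66.3  -0.6 -32.8] rot [-0.42  0.26  0.14] | alt [-0.4  0.3  0.1] pos [0.5128 0.1628 0.1896] clk 5.95 F [ 0.2   0.34 -2.28] w 0.697
```

Call:
carry_out(
  steps=[
    {"offset":[0.02,-0.0006,-0.032],"rotation":[-0.4,0.3,0.1],"grip":0.5},
    {"offset":[0.04,-0.0006,-0.033],"rotation":[-0.4,0.3,0.1],"grip":0.5},
    {"offset":[0.066,-0.0006,-0.033],"rotation":[-0.4,0.3,0.1],"grip":0.5},
    {"offset":[0.066,-0.0006,-0.033],"rotation":[-0.4,0.3,0.1],"grip":0.5},
    {"offset":[0.066,-0.0006,-0.033],"rotation":[-0.4,0.3,0.1],"grip":0.5},
  ],
)

```text
clock: 6.58
position: [0.5128, 0.1622, 0.1157]
ee_rot: [-0.122, 1.096, 0.198]
wrist_force: [0.2, -1.0, -2.3]
width: 0.696
```

Run:
```python
from h import *
wshot("w4");row_fit("w4");
plan(*place_pose([.094,.06,.040],HELD),False)
plan(*place_pose([.091,.06,.018],HELD),False)
```

```text
tray [0.4626 0.0904] 12.67 cost 0.03467608243227005
offset mm [1.  0.1 1. ] rot [ 0.01 -0.03  0.04] | alt [ 0. -0.  0.] pos [0.5128 0.1622 0.116 ] clk 6.625 F [-0.16  0.52 -2.15] w 0.695
offset mm [23.   0.1 -2. ] rot [ 0.01 -0.03  0.04] | alt [ 0. -0.  0.] pos [0.5128 0.1622 0.116 ] clk 6.625 F [-0.16  0.52 -2.15] w 0.695
```

View pics/w4_row.png

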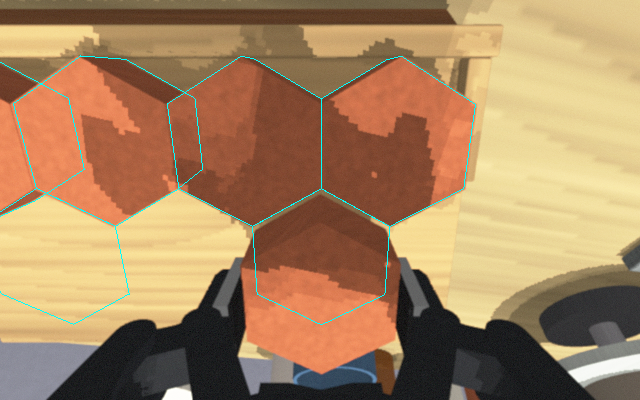

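Call:
carry_out(
  steps=[
    {"offset":[0.01,0,-0.002],"rotation":[0,0,0],"grip":0.5},
    {"offset":[0.018,0,-0.002],"rotation":[0,0,0],"grip":0.5},
    {"offset":[0.021,0,-0.002],"rotation":[0,0,0],"grip":0.5},
    {"offset":[0.021,0,-0.002],"rotation":[0,0,0],"grip":0.5},
  ],
)

```text
clock: 7.12
position: [0.5198, 0.1636, 0.0951]
ee_rot: [-0.123, 1.097, 0.198]
wrist_force: [-0.3, 0.5, -2.8]
width: 0.696
```

Run:
```python
from h import *
s=wshot("w5")
Rt=R.from_rotvec(s["ee_rot"]).as_matrix(); print("F tool",Rt.T@s["wrist_force"])
plan(*place_pose([.087,.06,.016],HELD),False)
```

```text
F tool [ 2.40006102  0.52545143 -1.43315486]
offset mm [ 3.2  0.2 -3.1] rot [ 0.01 -0.13  0.04] | alt [ 0.  -0.1  0. ] pos [0.5199 0.1637 0.0953] clk 7.175 F [-0.43 -0.32 -2.52] w 0.699
```

View pics/w5.png

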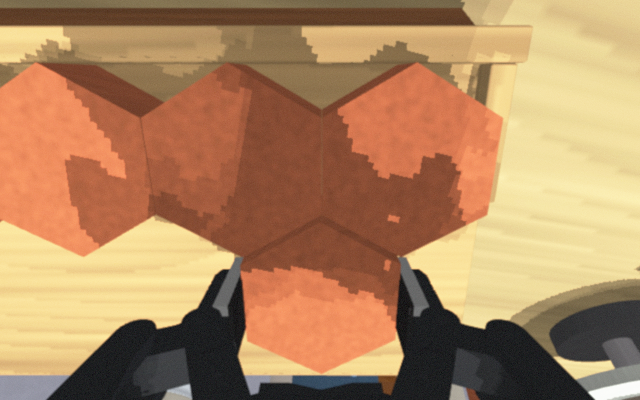

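Call:
carry_out(
  steps=[
    {"offset":[0.001,0,0],"rotation":[0,0,0],"grip":0.5},
    {"offset":[0.002,0,0],"rotation":[0,0,0],"grip":0.5},
    {"offset":[0.002,0,0],"rotation":[0,0,0],"grip":0.5},
  ],
)

```text
clock: 7.55
position: [0.5208, 0.1639, 0.0938]
ee_rot: [-0.123, 1.096, 0.198]
wrist_force: [-0.1, 0.2, -2.1]
width: 0.695
```

Run:
```python
from h import *
s=read_state()
Rt=R.from_rotvec(s["ee_rot"]).as_matrix(); print("F tool",Rt.T@s["wrist_force"])
plan(*place_pose([.087,.06,.016],HELD),False)
```

```text
F tool [ 1.817212    0.18443632 -0.95637862]
offset mm [ 1.5  0.1 -3.2] rot [ 0.01 -0.09  0.04] | alt [ 0.  -0.1  0. ] pos [0.5208 0.1639 0.0938] clk 7.55 F [-0.07  0.17 -2.05] w 0.695
```

Call:
carry_out(
  steps=[
    {"offset":[0.001,0,0],"rotation":[0,0,0],"grip":0.5},
    {"offset":[0.0015,0,0],"rotation":[0,0,0],"grip":0.5},
    {"offset":[0.0015,0,0],"rotation":[0,0,0],"grip":0.5},
  ],
)

```text
clock: 7.92
position: [0.5214, 0.164, 0.0926]
ee_rot: [-0.123, 1.096, 0.198]
wrist_force: [-1.9, -1.4, 2.1]
width: 0.698
```

Run:
```python
from h import *
s=read_state()
Rt=R.from_rotvec(s["ee_rot"]).as_matrix(); print("F tool",Rt.T@s["wrist_force"])
plan(*place_pose([.087,.06,.016],HELD),False)
```

```text
F tool [-2.86036063 -0.99868276 -0.93566276]
offset mm [ 0.2  0.1 -3.2] rot [ 0.02 -0.08  0.04] | alt [ 0.  -0.1  0. ] pos [0.5214 0.164  0.0926] clk 7.925 F [-1.86 -1.44  2.13] w 0.698
```

Call:
carry_out(
  steps=[
    {"offset":[-0.0007,0,-0.001],"rotation":[0,0,0],"grip":0.5},
    {"offset":[-0.0007,0,-0.002],"rotation":[0,0,0],"grip":0.5},
    {"offset":[-0.0007,0,-0.002],"rotation":[0,0,0],"grip":0.5},
    {"offset":[-0.0007,0,-0.002],"rotation":[0,0,0],"grip":0.5},
  ],
)

```text
clock: 8.43
position: [0.5194, 0.1636, 0.092]
ee_rot: [-0.122, 1.097, 0.198]
wrist_force: [0.1, 0.7, -2.1]
width: 0.695
```

Run:
```python
from h import *
s=wshot("w6")
Rt=R.from_rotvec(s["ee_rot"]).as_matrix(); print("F tool",Rt.T@s["wrist_force"])
plan(*place_pose([.087,.06,.016],HELD),False)
im=cv2.imread("pics/w6.png"); cv2.imwrite("pics/w6c.png",cv2.resize(im[190:300,220:420],None,fx=4,fy=4,interpolation=cv2.INTER_CUBIC))
```

```text
F tool [ 1.93338549  0.62201716 -0.75008972]
offset mm [ 0.6  0.1 -1.2] rot [ 0.01 -0.1   0.04] | alt [ 0.  -0.1  0. ] pos [0.5194 0.1636 0.092 ] clk 8.475 F [-0.41 -0.46 -2.2 ] w 0.694
```

View pics/w6c.png

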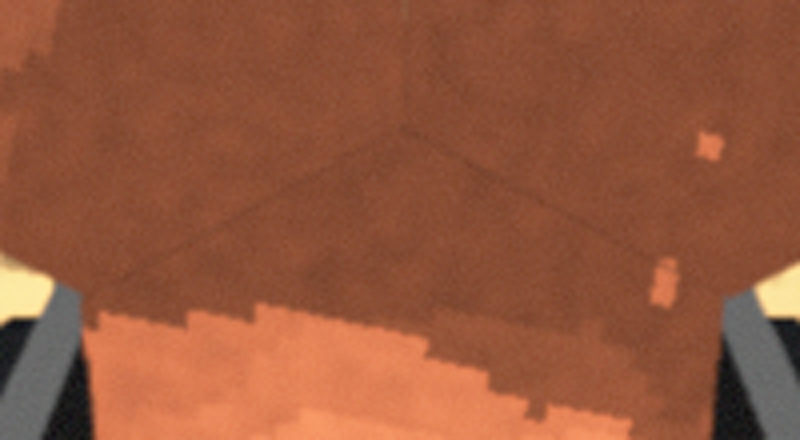

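Call:
carry_out(
  steps=[
    {"offset":[0,0,-0.0005],"rotation":[0,0,0],"grip":0.5},
    {"offset":[0,0,-0.0005],"rotation":[0,0,0],"grip":0.5},
  ],
)

```text
clock: 8.72
position: [0.5194, 0.1636, 0.0921]
ee_rot: [-0.122, 1.096, 0.198]
wrist_force: [1.3, 0.8, -2.0]
width: 0.696
```

```bash
cat > ck.py <<'E'
from h import *
s=read_state()
Rt=R.from_rotvec(s["ee_rot"]).as_matrix(); print("F tool",Rt.T@s["wrist_force"])
plan(*place_pose([.087,.06,.016],HELD),False)
E
python3 ck.py
```

```text
F tool [2.38923294 0.45364205 0.37956793]
offset mm [ 0.6  0.1 -1.1] rot [ 0.01 -0.06  0.04] | alt [ 0.  -0.1  0. ] pos [0.5194 0.1636 0.0921] clk 8.725 F [ 1.29  0.75 -1.96] w 0.696
```

Call:
carry_out(
  steps=[
    {"offset":[0,0,-0.0005],"rotation":[0,0,0],"grip":0.5},
    {"offset":[0,0,-0.0005],"rotation":[0,0,0],"grip":0.5},
  ],
)

```text
clock: 8.98
position: [0.5192, 0.1636, 0.0921]
ee_rot: [-0.122, 1.095, 0.198]
wrist_force: [1.8, 1.4, -1.3]
width: 0.698
```

```bash
python3 ck.py
```

```text
F tool [2.09100678 0.96809289 1.28318691]
offset mm [ 0.7  0.1 -1.1] rot [ 0.01 -0.01  0.04] | alt [ 0. -0.  0.] pos [0.5192 0.1636 0.0921] clk 8.975 F [ 1.83  1.4  -1.28] w 0.698
```

Call:
carry_out(
  steps=[
    {"offset":[0.0007,0,0],"rotation":[0,0,0],"grip":0.5},
    {"offset":[0.0007,0,0],"rotation":[0,0,0],"grip":0.85},
    {"offset":[0.0007,0,0],"rotation":[0,0,0],"grip":1},
    {"offset":[0.0007,0,0],"rotation":[0,0,0],"grip":1},
  ],
)

```text
clock: 9.48
position: [0.5185, 0.1633, 0.0909]
ee_rot: [-0.123, 1.097, 0.198]
wrist_force: [-0.2, -0.6, 0.6]
width: 1.002
```

Call:
carry_out(
  steps=[
    {"offset":[-0.01,0,0],"rotation":[0,0,0],"grip":1},
    {"offset":[-0.03,0,0],"rotation":[0,0,0],"grip":1},
    {"offset":[-0.07,0,0],"rotation":[0,0,0],"grip":1},
    {"offset":[-0.09,0,0],"rotation":[0,0,0],"grip":1},
    {"offset":[-0.09,0,0],"rotation":[0,0,0],"grip":1},
  ],
)

```text
clock: 10.1
position: [0.4792, 0.1546, 0.1734]
ee_rot: [-0.122, 1.093, 0.198]
wrist_force: [-0.4, 0.3, -0.0]
width: 0.998
```

Run:
```python
from h import *
s=wshot("w7");print(s["clock"],s["width"],s["position"],s["joint_pos"])
```

```text
10.1 0.9982169941333833 [0.4792362  0.15462054 0.17337224] [ 0.2322079   0.1082367   2.10971554 -0.01274491  0.45025209 -1.55008764]
```

View pics/w7.png

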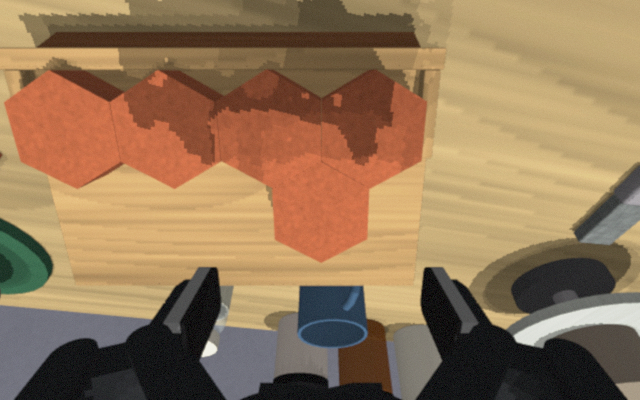

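Run:
```python
from h import *
im=cv2.imread("pics/w7.png"); cv2.imwrite("pics/w7c.png",cv2.resize(im[60:270,200:440],None,fx=2.8,fy=2.8,interpolation=cv2.INTER_CUBIC))
row_fit("w7")
# target hover above tile1
plan([.611,-.1512,.20],down(111.9),True)
```

```text
tray [0.4627 0.0898] 12.69 cost 0.08136668056249619
offset mm [   3.5 -327.3   67.2] rot [-9.03 26.97  2.21] | alt [166.3   3.3 -40. ] pos [0.4792 0.1546 0.1723] clk 10.15 F [ 0.16 -0.21 -0.5 ] w 0.999
```

View pics/w7c.png

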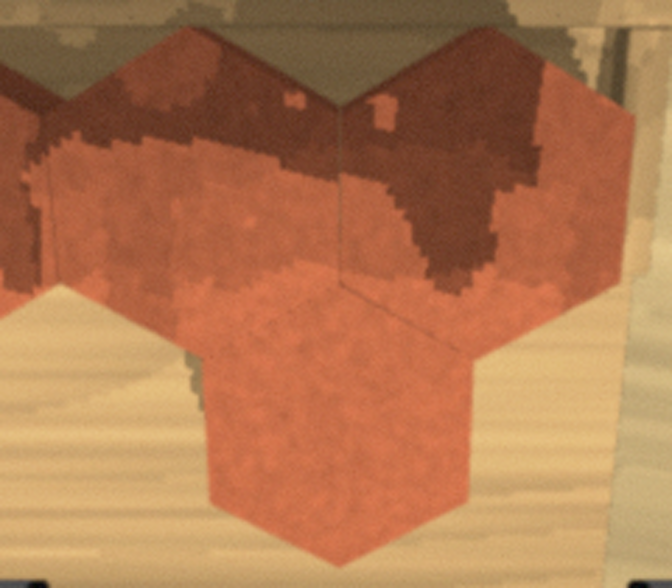

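Call:
carry_out(
  steps=[
    {"offset":[-0.045,-0.02,0.035],"rotation":[0,8,0],"grip":1},
    {"offset":[-0.045,-0.08,0.05],"rotation":[-3,17,1],"grip":1},
    {"offset":[-0.015,-0.14,0.06],"rotation":[-9,27,2.2],"grip":1},
    {"offset":[-0.015,-0.2,0.07],"rotation":[-9,27,2.2],"grip":1},
    {"offset":[-0.015,-0.26,0.076],"rotation":[-9,27,2.2],"grip":1},
  ],
)

```text
clock: 10.78
position: [0.5934, -0.0744, 0.2161]
ee_rot: [-0.3, 1.555, 0.301]
wrist_force: [1.4, 0.7, 0.2]
width: 1.0
```

Run:
```python
from h import *
print(read_state()["joint_pos"])
plan([.611,-.1512,.20],down(111.9),True)
```

```text
[-1.94693124e-01  3.59087943e-01  1.48648568e+00 -1.17328409e-03
  1.30126640e+00 -2.14762226e+00]
offset mm [ 16.  -77.8 -12.3] rot [ 0.01 -0.29 -0.11] | alt [-180.     0.2   -0.5] pos [ 0.5934 -0.0744  0.2161] clk 10.775 F [1.41 0.75 0.22] w 1.0
```

Call:
carry_out(
  steps=[
    {"offset":[0.016,-0.04,-0.006],"rotation":[0,-0.3,0],"grip":1},
    {"offset":[0.016,-0.078,-0.012],"rotation":[0,-0.3,0],"grip":1},
    {"offset":[0.016,-0.078,-0.012],"rotation":[0,-0.3,0],"grip":1},
    {"offset":[0.016,-0.078,-0.012],"rotation":[0,-0.3,0],"grip":1},
  ],
)

```text
clock: 11.28
position: [0.6087, -0.1492, 0.2012]
ee_rot: [-0.297, 1.55, 0.301]
wrist_force: [-0.1, -0.4, -0.7]
width: 0.996
```

Run:
```python
from h import *
wshot("w8")
z=np.load("w8.npz"); info=dict(intrinsics=z["K"],extrinsics=z["E"]); im=z["im"]
f=prism_fit(info,im,(.611,-.1512),(15,22,30)); print(f[0][:2],np.degrees(f[0][2]),f[1])
c=.5*(f[0][:2]+[.611,-.1513])
plan([*f[0][:2],.014],down(np.degrees(f[0][2])%60+90))
```

```text
[ 0.61055489 -0.15008645] 22.272138432609772 0.055775318294763565
offset mm [187.6  -2.4   1. ] rot [-0.39  0.07 -0.11] | alt [ 1.796e+02 -2.000e-01 -1.000e-01] pos [ 0.6086 -0.1487  0.2016] clk 11.325 F [ 0.52 -0.52 -0.15] w 1.004
```

View pics/w8.png

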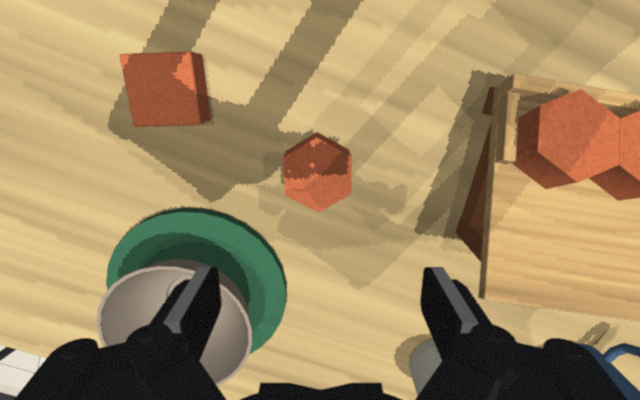

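Run:
```python
from h import *
z=np.load("top0.npz"); im,d=z["im"],z["d"]; info=dict(intrinsics=z["K"],extrinsics=z["E"])
hsv=cv2.cvtColor(im,cv2.COLOR_BGR2HSV); P=cloud(info,d)
g=(hsv[...,0]>60)&(hsv[...,0]<95)&(hsv[...,1]>100); g[:110]=0;g[200:]=0
q=P[g]; q=q[np.abs(q[:,2]-.014)<.006]; print(len(q))
c,r=cv2.minEnclosingCircle(q[:,:2].astype(np.float32)); print(c,r)
b=P[120:170,370:420].reshape(-1,3); b=b[b[:,2]>.05]; print("bowl rim",cv2.minEnclosingCircle(b[:,:2].astype(np.float32)),b[:,2].max())
t=np.array([.6107,-.1506]); j=np.radians(112.2); u=np.array([np.cos(j),np.sin(j)]); v=np.array([-u[1],u[0]])
for s in(1,-1):
  for e in(1,-1):
    p=t+s*.057*u+e*.011*v; print("finger corner",p, np.hypot(*(p-c)))
    p=t+s*.0425*u+e*.043*v; print("body corner",p, np.hypot(*(p-c)))
```

```text
848
(0.7832463383674622, -0.2185760885477066) 0.0944591611623764
bowl rim ((0.6160527467727661, -0.11895394325256348), 0.2652125358581543) 1.2527087688198462
finger corner [ 0.5789785  -0.10198163] 0.23520123122560893
body corner [ 0.55482933 -0.12749765] 0.2459056939344572
finger corner [ 0.59934765 -0.09366913] 0.2223071654066707
body corner [ 0.6344542  -0.09500335] 0.19341489744983573
finger corner [ 0.62205235 -0.20753087] 0.16157196293101078
body corner [ 0.5869458  -0.20619665] 0.19669049911217953
finger corner [ 0.6424215  -0.19921837] 0.14214906199650568
body corner [ 0.66657067 -0.17370235] 0.1250074585260489
```

Call:
carry_out(
  steps=[
    {"offset":[0.06,-0.0024,0.001],"rotation":[-0.4,0,0],"grip":1},
    {"offset":[0.12,-0.0024,0.001],"rotation":[-0.4,0,0],"grip":1},
    {"offset":[0.16,-0.0024,0.001],"rotation":[-0.4,0,0],"grip":1},
    {"offset":[0.18,-0.0024,0.001],"rotation":[-0.4,0,0],"grip":1},
    {"offset":[0.187,-0.0024,0.001],"rotation":[-0.4,0,0],"grip":1},
  ],
)

```text
clock: 11.95
position: [0.6101, -0.1493, 0.0142]
ee_rot: [-0.304, 1.549, 0.308]
wrist_force: [-0.5, -0.4, -0.4]
width: 0.997
```

Call:
carry_out(
  steps=[
    {"offset":[0,0,0],"rotation":[0,0,0],"grip":0.5},
    {"offset":[0,0,0],"rotation":[0,0,0],"grip":0.5},
    {"offset":[0,0,0],"rotation":[0,0,0],"grip":0.5},
    {"offset":[0,0,0],"rotation":[0,0,0],"grip":0.5},
  ],
  squeeze=30,
)

```text
clock: 12.45
position: [0.6121, -0.1512, 0.017]
ee_rot: [-0.305, 1.545, 0.305]
wrist_force: [0.1, 1.8, 5.3]
width: 0.696
```

Call:
carry_out(
  steps=[
    {"offset":[-0.01,0,0],"rotation":[0,0,0],"grip":0.5},
    {"offset":[-0.06,0,0],"rotation":[0,0,0],"grip":0.5},
    {"offset":[-0.12,0,0],"rotation":[0,0,0],"grip":0.5},
    {"offset":[-0.18,0,0],"rotation":[0,0,0],"grip":0.5},
    {"offset":[-0.22,0,0],"rotation":[0,0,0],"grip":0.5},
  ],
)

```text
clock: 13.08
position: [0.6113, -0.1518, 0.2396]
ee_rot: [-0.305, 1.544, 0.303]
wrist_force: [0.7, -0.3, -1.6]
width: 0.696
```

Run:
```python
from h import *
p,Rt=place_pose([.13,-.06,.13],HELD)
plan(p,Rt,False); print(read_state()["joint_pos"],p)
```

```text
offset mm [ 27.  210.9   0.3] rot [  9.4  -26.62  -2.14] | alt [  9.4 -26.6  -2.1] pos [ 0.6113 -0.1518  0.2396] clk 13.075 F [ 0.75 -0.27 -1.57] w 0.696
[-3.11345060e-01  3.79966277e-01  1.39088700e+00  1.62270609e-03
  1.36510263e+00 -2.27074213e+00] [0.53185527 0.04352234 0.2120824 ]
```

Call:
carry_out(
  steps=[
    {"offset":[0.005,0.06,0],"rotation":[9.4,-26.6,-2.1],"grip":0.5},
    {"offset":[0.01,0.12,0],"rotation":[9.4,-26.6,-2.1],"grip":0.5},
    {"offset":[0.02,0.18,0],"rotation":[9.4,-26.6,-2.1],"grip":0.5},
    {"offset":[0.027,0.211,0],"rotation":[9.4,-26.6,-2.1],"grip":0.5},
    {"offset":[0.027,0.211,0],"rotation":[9.4,-26.6,-2.1],"grip":0.5},
  ],
)

```text
clock: 13.7
position: [0.5274, 0.0458, 0.2077]
ee_rot: [-0.121, 1.102, 0.204]
wrist_force: [1.0, 0.1, -1.1]
width: 0.693
```

Call:
carry_out(
  steps=[
    {"offset":[0,0,0],"rotation":[0,0,0],"grip":0.5},
    {"offset":[0,0,0],"rotation":[0,0,0],"grip":0.5},
  ],
)

```text
clock: 13.95
position: [0.5326, 0.0429, 0.2096]
ee_rot: [-0.12, 1.097, 0.199]
wrist_force: [0.5, -0.3, -1.8]
width: 0.698
```

Run:
```python
from h import *
wshot("w9");h=held_fit("w9");row_fit("w9")
plan(*place_pose([.094,-.06,.042],h[:3]),False)
```

```text
held in tool mm [ 1.16  0.8  -0.6 ] deg -0.61 cost 0.029726756736636162 top x by depth mm -16.61952654809705
tray [0.4623 0.0902] 12.83 cost 0.07624735683202744
offset mm [ 81.6   0.3 -33.7] rot [-0.1  -0.15 -0.09] | alt [-0.1 -0.1 -0.1] pos [0.5324 0.0429 0.2094] clk 14.0 F [-1.26 -0.34 -1.75] w 0.696
```

View pics/w9_row.png

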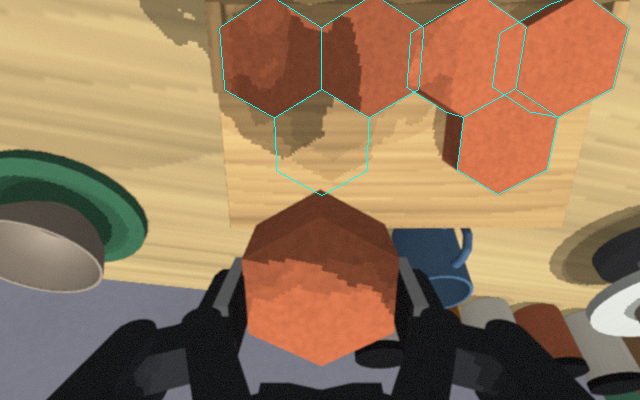

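View pics/w9_fit.png

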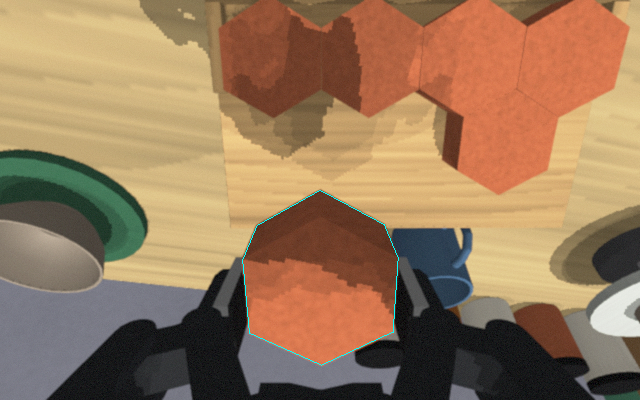

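Call:
carry_out(
  steps=[
    {"offset":[0.03,0.0003,-0.033],"rotation":[0,0,0],"grip":0.5},
    {"offset":[0.06,0.0003,-0.034],"rotation":[0,0,0],"grip":0.5},
    {"offset":[0.08,0.0003,-0.034],"rotation":[0,0,0],"grip":0.5},
    {"offset":[0.08,0.0003,-0.034],"rotation":[0,0,0],"grip":0.5},
    {"offset":[0.08,0.0003,-0.034],"rotation":[0,0,0],"grip":0.5},
  ],
)

```text
clock: 14.62
position: [0.5369, 0.0452, 0.1224]
ee_rot: [-0.12, 1.099, 0.2]
wrist_force: [0.2, -0.7, -1.4]
width: 0.693
```

```bash
cat > ck2.py <<'E'
from h import *
import sys
HELD=[.0011,.0006,-.0006]
if len(sys.argv)>1:
    n=sys.argv[1]; wshot(n); im=cv2.imread(f"pics/{n}.png"); cv2.imwrite(f"pics/{n}c.png",cv2.resize(im[150:350,190:450],None,fx=3,fy=3,interpolation=cv2.INTER_CUBIC))
s=read_state()
Rt=R.from_rotvec(s["ee_rot"]).as_matrix(); print("F tool",Rt.T@s["wrist_force"])
plan(*place_pose([.087,-.06,.016],HELD),False)
E
python3 ck2.py w10
```

```text
F tool [ 0.56149203  1.00101843 -1.53813887]
offset mm [28.1 -0.7 -5.9] rot [-0.06 -0.15 -0.13] | alt [-0.1 -0.2 -0.1] pos [0.5369 0.0453 0.1228] clk 14.675 F [-1.31  0.73 -1.19] w 0.696
```

View pics/w10.png

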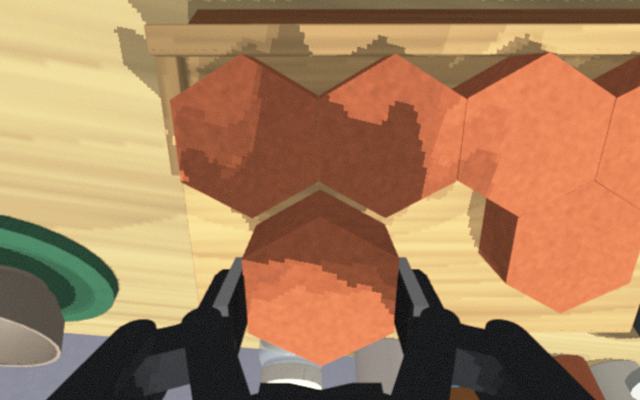

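Call:
carry_out(
  steps=[
    {"offset":[0.012,-0.0003,-0.002],"rotation":[0,0,0],"grip":0.5},
    {"offset":[0.022,-0.0003,-0.0025],"rotation":[0,0,0],"grip":0.5},
    {"offset":[0.0265,-0.0003,-0.0025],"rotation":[0,0,0],"grip":0.5},
    {"offset":[0.0265,-0.0003,-0.0025],"rotation":[0,0,0],"grip":0.5},
  ],
)

```text
clock: 15.18
position: [0.546, 0.0477, 0.0972]
ee_rot: [-0.12, 1.099, 0.201]
wrist_force: [0.6, 0.4, -1.5]
width: 0.694
```

```bash
python3 ck2.py w11
```

```text
F tool [0.74258728 1.29965502 0.08792797]
offset mm [ 1.2 -0.9 -2.8] rot [-0.05 -0.21 -0.16] | alt [-0.  -0.2 -0.2] pos [0.546  0.0477 0.0973] clk 15.225 F [ 0.12  1.36 -0.62] w 0.696
```

View pics/w11c.png

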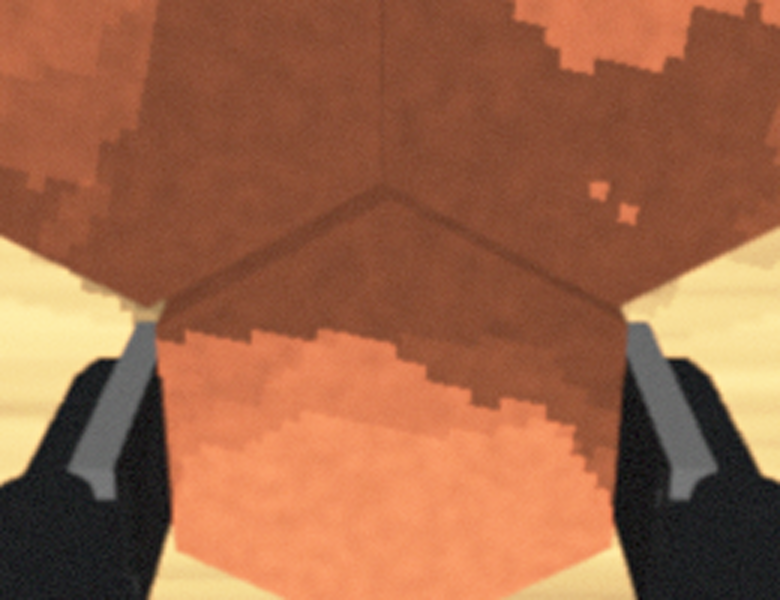

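Call:
carry_out(
  steps=[
    {"offset":[0,-0.0008,0],"rotation":[0,0,0],"grip":0.5},
    {"offset":[0.001,-0.0008,-0.0005],"rotation":[0,0,0],"grip":0.5},
    {"offset":[0.001,-0.0008,-0.0005],"rotation":[0,0,0],"grip":0.5},
  ],
)

```text
clock: 15.6
position: [0.546, 0.0468, 0.0962]
ee_rot: [-0.12, 1.099, 0.2]
wrist_force: [0.1, 1.1, -1.3]
width: 0.697
```

```bash
python3 ck2.py w12
```

```text
F tool [ 0.81989157  0.92115848 -0.66559696]
offset mm [ 0.2 -0.1 -2.1] rot [-0.05 -0.21 -0.16] | alt [-0.1 -0.2 -0.2] pos [0.546  0.0468 0.0962] clk 15.65 F [-0.42  0.85 -1.03] w 0.696
```

View pics/w12c.png

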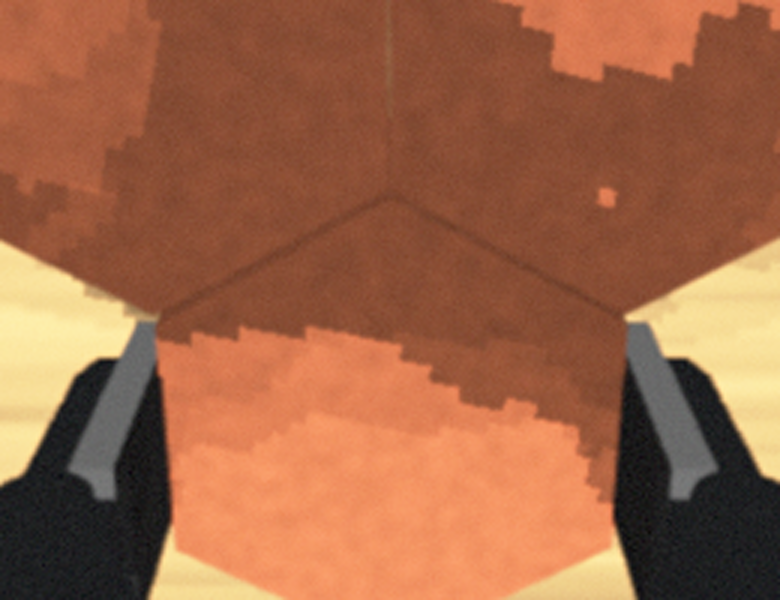

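Call:
carry_out(
  steps=[
    {"offset":[0,-0.0002,-0.0005],"rotation":[0,0,0],"grip":0.5},
    {"offset":[0,-0.0002,-0.001],"rotation":[0,0,0],"grip":0.5},
    {"offset":[0,-0.0002,-0.001],"rotation":[0,0,0],"grip":0.5},
  ],
)

```text
clock: 16.02
position: [0.5453, 0.0464, 0.0957]
ee_rot: [-0.12, 1.099, 0.2]
wrist_force: [0.3, -0.9, -1.3]
width: 0.694
```

```bash
python3 ck2.py w13
```

```text
F tool [ 1.22287006 -0.08517339 -2.05149033]
offset mm [ 0.2  0.2 -1.2] rot [-0.05 -0.2  -0.15] | alt [-0.  -0.2 -0.1] pos [0.5453 0.0464 0.0957] clk 16.075 F [-1.23 -0.36 -2.02] w 0.696
```

View pics/w13c.png

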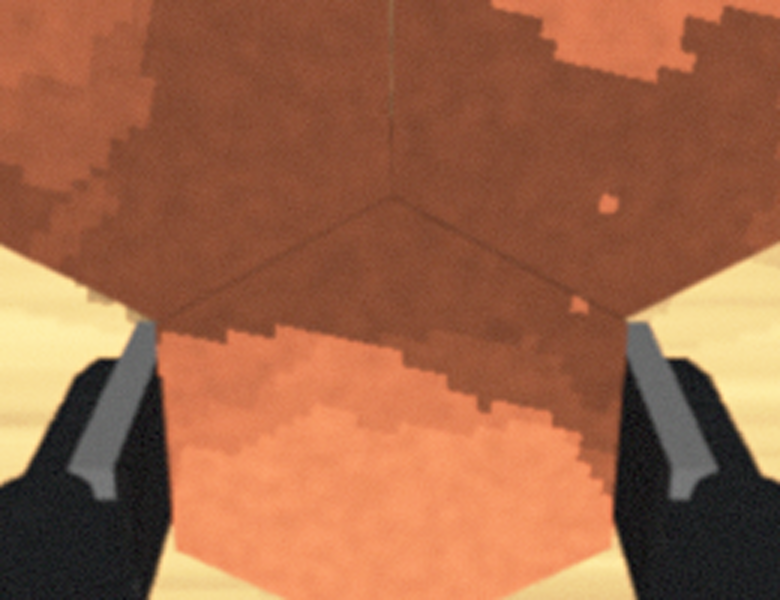

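Even now. Closing the last bit in half-millimetre steps.

Call:
carry_out(
  steps=[
    {"offset":[0,0,-0.0004],"rotation":[0,0,0],"grip":0.5},
    {"offset":[0,0,-0.0004],"rotation":[0,0,0],"grip":0.5},
    {"offset":[0,0,-0.0004],"rotation":[0,0,0],"grip":0.5},
  ],
)

```text
clock: 16.45
position: [0.5452, 0.0463, 0.0957]
ee_rot: [-0.12, 1.098, 0.2]
wrist_force: [0.5, 0.6, -1.3]
width: 0.69
```

```bash
python3 ck2.py w14
```

```text
F tool [1.13848709 0.43463414 0.64427598]
offset mm [ 0.2  0.2 -1.1] rot [-0.05 -0.18 -0.14] | alt [-0.  -0.2 -0.1] pos [0.5452 0.0463 0.0957] clk 16.5 F [ 0.97  0.67 -0.72] w 0.692
```

View pics/w14c.png

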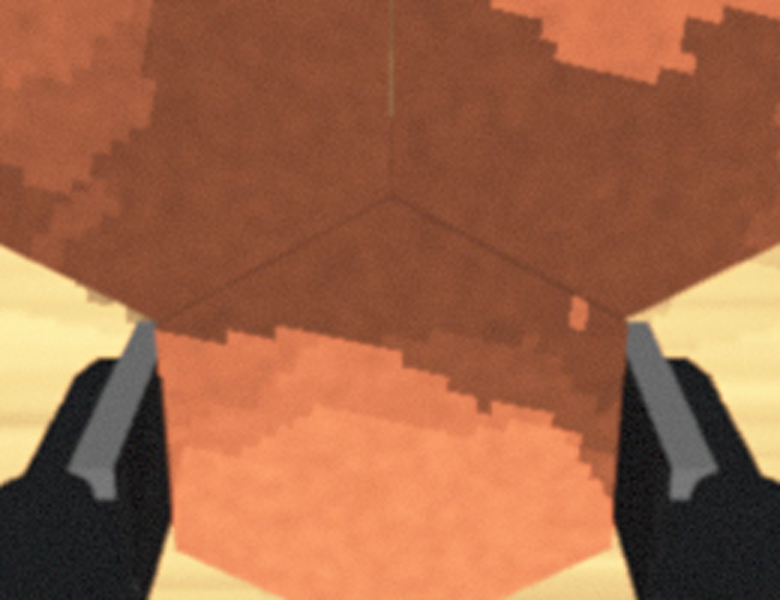

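Call:
carry_out(
  steps=[
    {"offset":[0.0005,0,0],"rotation":[0,0,0],"grip":0.5},
    {"offset":[0.0005,0,-0.0001],"rotation":[0,0,0],"grip":0.5},
  ],
)

```text
clock: 16.75
position: [0.5454, 0.0463, 0.0952]
ee_rot: [-0.12, 1.098, 0.2]
wrist_force: [0.2, 0.6, -0.1]
width: 0.695
```

```bash
python3 ck2.py
```

```text
F tool [0.19627199 0.55935858 0.24488304]
offset mm [-0.3  0.3 -1.1] rot [-0.05 -0.17 -0.14] | alt [-0.1 -0.2 -0.1] pos [0.5454 0.0463 0.0952] clk 16.75 F [ 0.18  0.61 -0.06] w 0.695
```

Call:
carry_out(
  steps=[
    {"offset":[0.0004,0,0],"rotation":[0,0,0],"grip":0.5},
    {"offset":[0.0004,0,0],"rotation":[0,0,0],"grip":0.85},
    {"offset":[0.0004,0,0],"rotation":[0,0,0],"grip":1},
    {"offset":[0.0004,0,0],"rotation":[0,0,0],"grip":1},
  ],
)

```text
clock: 17.25
position: [0.5449, 0.0465, 0.0945]
ee_rot: [-0.12, 1.099, 0.201]
wrist_force: [-0.7, -0.3, 0.6]
width: 0.995
```

Call:
carry_out(
  steps=[
    {"offset":[-0.01,0,0],"rotation":[0,0,0],"grip":1},
    {"offset":[-0.03,0,0],"rotation":[0,0,0],"grip":1},
    {"offset":[-0.07,0,0],"rotation":[0,0,0],"grip":1},
    {"offset":[-0.1,0,0],"rotation":[0,0,0],"grip":1},
    {"offset":[-0.1,0,0],"rotation":[0,0,0],"grip":1},
  ],
)

```text
clock: 17.88
position: [0.5016, 0.0359, 0.1867]
ee_rot: [-0.121, 1.094, 0.199]
wrist_force: [-0.2, 0.0, 0.1]
width: 1.0
```

Run:
```python
from h import *
s=wshot("w15");print(s["clock"],s["position"],s["width"])
im=cv2.imread("pics/w15.png"); cv2.imwrite("pics/w15c.png",cv2.resize(im[60:270,170:450],None,fx=2.8,fy=2.8,interpolation=cv2.INTER_CUBIC))
```

```text
17.875 [0.50157551 0.03585641 0.1866717 ] 1.0004301423421278
```

View pics/w15.png

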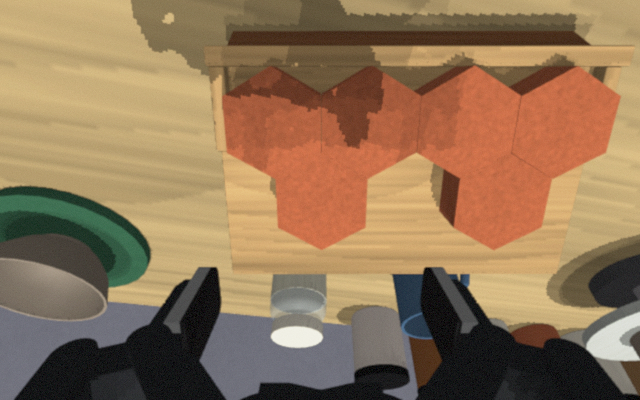

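View pics/w15c.png

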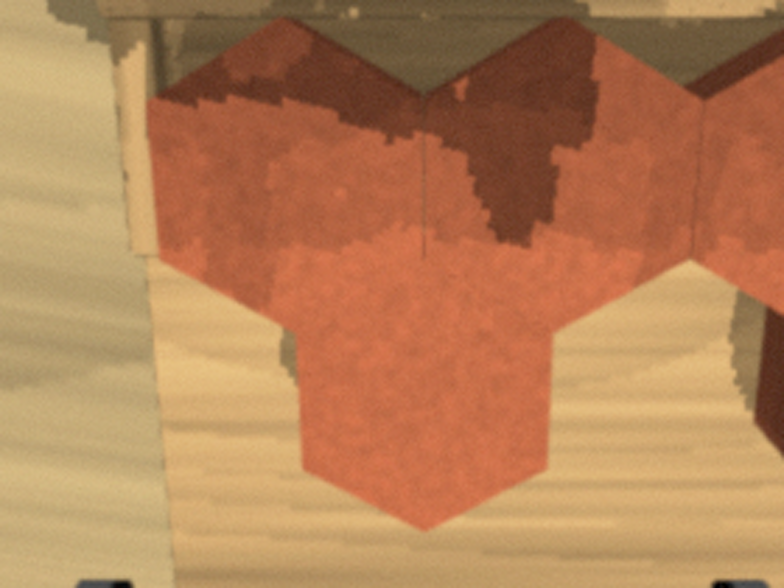

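Both nests look closed: there is no visible gap, and the second tile's seam is at about (180,322). A numeric check before handing in:

Run:
```python
from h import *
z=np.load("w15.npz"); info=dict(intrinsics=z["K"],extrinsics=z["E"]); P=cloud(info,z["d"]); Rm,t=tray_T(*TRAY); Q=(P-t)@Rm
for n,y in (("left",.06),("right",-.06),("rowa",.09),("rowb",.03),("rowc",-.03),("rowd",-.09)):
    cx=.087 if n in("left","right") else .035
    m=(np.hypot(Q[...,0]-cx,Q[...,1]-y)<.025)&(Q[...,2]>.02); q=Q[m]
    A=np.c_[q[:,:2]-[cx,y],np.ones(len(q))]; co=np.linalg.lstsq(A,q[:,2],rcond=None)[0]
    print(n,m.sum(),"top h mm",(co[2]*1e3).round(1),"tilt deg",np.degrees(co[:2]).round(1))
# whole silhouette fit: row tray, nested x,y each
red,V=top_mask(z["im"]); n,l=cv2.connectedComponents(red.astype(np.uint8)); q=w2px(info,Rm@[.035,.03,.032]+t).round().astype(int); b=(l==l[q[0],q[1]]).astype(np.float32)
H=np.c_[HEX,np.zeros(6)]
def polys(p):
    Rm,t=tray_T(*p[:3]); o=[]
    for c in [(.035,y) for y in (.09,.03,-.03,-.09)]+[p[3:5],p[5:7]]:
        w=np.vstack([H+[*c,.032],H+[*c,0]])@Rm.T+t; k=cv2.convexHull(w2px(info,w).astype(np.float32),returnPoints=False).ravel(); o.append(w[k])
    return o
f=fit_polys(info,b,polys,np.array([*TRAY,.087,.06,.087,-.06]),np.array([.002,.002,.01,.002,.002,.002,.002]),S=3)
print("tray",f[0][:2],np.degrees(f[0][2]),"nested mm",(f[0][3:]*1e3).round(2),f[1])
im,d=camera("top"); cv2.imwrite("pics/top_end.png",im)
```

```text
left 4123 top h mm 33.0 tilt deg [ 0.1 -0.1]
right 6183 top h mm 77.5 tilt deg [-125.5   -7.4]
rowa 5181 top h mm 33.0 tilt deg [ 0.  -0.1]
rowb 5169 top h mm 33.0 tilt deg [ 0.1 -0. ]
rowc 5169 top h mm 33.0 tilt deg [ 0. -0.]
rowd 5193 top h mm 33.0 tilt deg [0.1 0. ]
tray [0.46243402 0.09030993] 12.728913198641887 nested mm [ 86.51  60.3   86.45 -60.42] 0.017063945531845093
```

View pics/top_end.png

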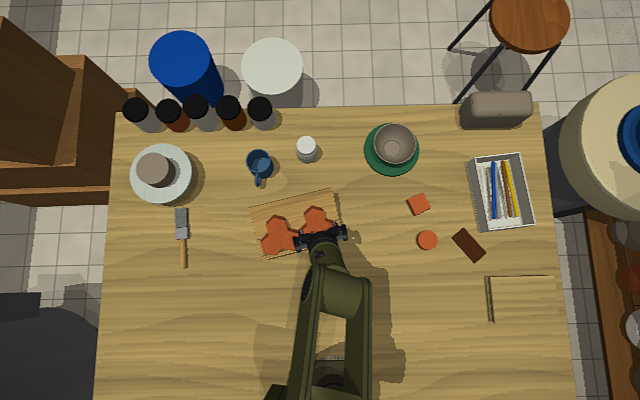

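Run:
```python
from h import *
z=np.load("w15.npz"); info=dict(intrinsics=z["K"],extrinsics=z["E"]); P=cloud(info,z["d"]); Rm,t=tray_T(*TRAY); Q=(P-t)@Rm
q=Q[(np.hypot(Q[...,0]-.087,Q[...,1]+.06)<.025)&(Q[...,2]>.02)&(Q[...,2]<.045)]
A=np.c_[q[:,:2]-[.087,-.06],np.ones(len(q))]; co=np.linalg.lstsq(A,q[:,2],rcond=None)[0]; print(len(q),co[2]*1e3,np.degrees(co[:2]))
print(finish_job())
```

```text
4132 33.028628984061996 [0.04132057 0.03048738]
the job is handed in; nothing more can be done
None
```

Both loose tiles now lie flat on the rack, nested in the two outer notches (y = +60 and −60 mm). I handed the job in at about 18 s, with the gripper open and roughly 10 cm clear of the tiles.

- **Nesting:** in the last wrist picture neither notch shows a visible gap. A fit to the tile outlines puts the nested tiles at (86.5, 60.3) and (86.5, −60.4) mm, against the target (87, ±60). That is within 0.6 mm.
- **Flatness:** both nested tiles measure 33.0 mm off the floor with under 0.2° of tilt, the same as all four row tiles. The 1 mm over the true 32 mm appears on all six tiles, so I take it as calibration error.
- **Row and bystanders:** the row still stands at the lip, and its fitted pose stayed within about 0.5 mm and 0.2° of the one I placed by. In the final top view the bystanders look where they were. The forces I read stayed below about 7 N.
- **Checks that disagreed:**
  - The first height check on the right tile gave a false 77 mm because the gripper was in the depth picture. With the gripper left out it read 33.0 mm.
  - Two earlier row fits came out looser because the nested tile merged into the row's outline. I did not use them.

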